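# Unchock a steel pipe offcut and roll it by its top into its parking cradle

## Task

Park the loose steel pipe: first draw out the orange wedge chock from under it and stand it in the shallow grey tray. Then roll the pipe along its board with your fingertips on its top, over the low rubber bar of the cradle until it lies home between the two bars with its black band in line with the red marks. The pipe is thin-walled, so never press on it with more than 25 N, do not shove it from the side, lift it or let it run away, and leave the other things alone.

Things in the scene. Friction and masses are not known exactly. Their poses are not given: they have to be found in the camera images.
- pipe: Steel pipe offcut, 90 mm across, 110 mm long, 0.55 to 0.9 kg, blue end plugs, black band round its middle; lies on the board, too wide to grasp. Origin at its centre, x along the pipe (within 0.15 rad of world x); y, z turn as it rolls. Rolls without slipping, slight rolling resistance. Its centre travels half as far as a fingertip that turns it near its top.
- chock: Orange wedge chock, loose, 0.12 kg, base 40 (its x) by 70 mm (its y). Origin at the centre of its underside, z up; nose at y = -35 mm, under the pipe's bulge on its cradle side, so draw it 20 mm along +y before lifting. Upright black grip 22 mm wide (x) by 18 mm (y), centred at y = +15 mm, from z = 25 to 63 mm: pinch it across x from above.
- tray: Shallow grey open tray, fixed, 130 x 130 mm outside, walls 4 mm thick and 16 mm high, floor 4 mm thick. Origin at the centre of its underside.
- cradle: Grey board, fixed, its top 6 to 12 mm over the bench, 166 mm (x) by 300 mm (y -242 to +58), with a cradle at its end: half-round black rubber entry bar (radius 6 mm, 4 mm proud) at y = -21 mm; grey stop bar 18 mm high, near face at y = +37.5 mm; both 160 mm long; 4 mm high rails at x = +-76 mm; a red mark on each bar at x = 0. Origin on the board's top under the parked pipe; z up.
- mark (a point): Centre of the parked pipe, 45 mm above the cradle's origin, same axes. The pipe starts 145 to 172 mm off on the -y side, within 6 mm of x = 0 and 0.03 rad of parallel, and rolls in +y. Parked, it rests on the board with 1 to 3 mm of play between the bars. Climbing the entry bar takes a press of about 8 to 14 N, with less the finger slips; 1 mm deeper adds some 20 N.
- tape_roll: Roll of yellow tape lying flat, 62 mm across, 19 mm high; a bystander, not to be moved. Origin at its underside.
- marker: Marker pen lying flat, 132 mm long; a bystander, not to be moved.
- bottle: Small white bottle with a red cap, 45 mm across, 90 mm high; a bystander, not to be moved. Origin at its underside.
Not all that is in view belongs to the job. What is shaped like the chock but purple is not meant.

How it is judged:
By the outcome, as a careful person would: the job done as asked, in the order asked, and still so for the second after the job is handed in, with the robot touching nothing.
It also fails if it takes over 72 s, if anything falls off the work surface, if the arm or the gripper's body presses on something with over 40 N, if the wrist force passes 120 N, or if a joint passes its speed limit or range.

## Robot

A 6-joint arm with a two-finger parallel gripper is mounted at the origin on a cart in front of the work surface, level with it; the furniture and walls round the work are solid. World frame = base frame: x ahead of the robot, y to its left, z up, the work surface at z = 0. Lengths are in mm, angles in rad, forces in N, time in s.
With the tool pointing down it reaches from about 350 to 975 mm from the base axis. Payload 7.1 kg.
Tool frame: the origin (TCP) lies on the front face of the gripper's body, between the roots of the fingers; the fingertips stand 80 mm ahead of it and the grasp point (between the pads) lies 61 mm ahead of it (ctrl.tcp_to_grasp is the distance from the TCP to the grasp point, in mm); z points along the fingers, y is the direction in which the jaws open and shut (so a half turn about z gives the same grasp; the last joint's range is limited). The gripper opens to 88 mm and grips with 3 to 60 N. Pads are 20 mm wide; open, the fingers measure 115 mm over their backs; the gripper's body (75 mm by 178 mm) begins 61 mm behind the grasp point.
Start: joints at [-1.239, 0.423, 1.63, -0, 1.089, -0.019], TCP at [214.798, -586.913, 302.675] pointing down, gripper open.
Joint ranges: [-3, 3], [-0.9, 2.11], [0.09, 2.58], [-1.31, 4.45], [0.11, 2.69], [-2.54, 2.54]. Speed limits (rad/s): [2.39, 2.39, 3.01, 3.14, 3.14, 3.14].

## Interface

Orientations are given as a rotation vector (axis times angle).
In Python, from workcell import telemetry, get_image, ctrl gives the robot as it stands.
- The arm moves only by the tool send_rows, never from a script. Its argument "rows" is a list of rows, each a list of 5 numbers: the shift along the tool's x, y, z in m, then the turn about the tool's z in rad, then the opening, from -1 (shut) to 1 (fully open). A call has 1 to 5 rows; each row shifts and turns the commanded pose from where the row before left it, along the tool's axes as they then stand; what a row does not reach is not made up. A row lasts 1/10 s, in which the tool goes at most 50 mm and 8.59 degrees, less where a joint would pass 70% of its speed; a pose out of reach is approached as far as the arm can. A call with a gripper value outside its range is refused whole. The fingers move at their own pace and stop on an object; the grip force is fixed at half the most. Time passes only in rows, so rows that do not move let the fingers close. It gives the time, the measured TCP pose, the force and the opening at its end, in the units of the state.
- telemetry.get_obs(): the state, without advancing time (a new reading comes with each control period).
- get_image(name): name is "scene" or "top" or "wrist"; returns a dict with "color" (420x560x3 uint8, blue, green, red), "z_map" (420x560 float32, mm along the optical axis (not along the pixel's ray), 0 where there is no reading), "camera_matrix" (3x3 intrinsics, pixels), "rvec" (rotation vector, rad) and "tvec" (3), from world to camera coordinates, as OpenCV has them. Camera axes: x right, y down, z forward; pixel columns grow to the right and rows downward; lengths in mm; the calibration is good to about 2 mm. The wrist camera is an equidistant fisheye: a pixel r from the principal point sees the ray r / f radians off the axis. A picture is of the moment at which its call begins.
- ctrl.close_job(): hands the job in, once; it reports no verdict.
The state is a dict: "t": time; "qpos": joint angles; "qvel": joint speeds; "joint_torque": joint torques, N m; "ee_pos": TCP position; "orientation": TCP orientation; "ft_force": force on the tool from outside, world axes, zero at the start; "moment": the same for the moment, N m; "width": finger opening in mm.
Only numpy, scipy, OpenCV 4.12 (cv2) and the standard library are available. Lean on these libraries where they do the work, as an engineer would, in place of code of your own. Each camera call takes 0.05 s, during which the arm holds its last target.

## Working session

There is one attempt and no reset: what is moved stays moved. The work goes in short steps, Python scripts to look and compute and a tool call to move; the robot and the scene stay as the last step left them, time stands still between calls to the robot, and variables do not carry over. Pictures are saved under pics/ and viewed, and the job is handed in when it is done.

Besides the shell and the picture viewer there is one more tool, called after ">>>" as name(argument=value, ...), one argument or row to a line, values as JSON. send_rows: Moves the arm, as the interface text tells. Its arguments: {"type":"object","properties":{"rows":{"type":"array"}},"required":["rows"]}

```bash
mkdir -p pics; ls; cat > h.py <<'E'
import numpy as np, cv2
from workcell import telemetry, get_image, ctrl
def grab(name,tag):
    im=get_image(name); cv2.imwrite(f'pics/{tag}.png',im['color']); np.savez(f'pics/{tag}.npz',**im); return im
def load(tag): return dict(np.load(f'pics/{tag}.npz'))
def pt(im,u,v,z=None):
    """world point of pixel from z_map (or on plane world z)"""
    K=im['camera_matrix'];R=cv2.Rodrigues(im['rvec'])[0];t=im['tvec'].ravel()
    r=np.array([(u-K[0,2])/K[0,0],(v-K[1,2])/K[1,1],1.])
    if z is None:
        a=im['z_map'][int(v)-1:int(v)+2,int(u)-1:int(u)+2]; d=np.median(a[a>0]); return R.T@(r*d-t)
    c=-R.T@t; w=R.T@r; return c+w*(z-c[2])/w[2]
def crop(tag,u0,v0,u1,v1,s,out):
    c=cv2.imread(f'pics/{tag}.png')[v0:v1,u0:u1]; cv2.imwrite(f'pics/{out}.png',cv2.resize(c,None,fx=s,fy=s,interpolation=cv2.INTER_CUBIC))
E
python3 - <<'E'
from h import *
for n in('scene','top'):
    im=grab(n,n+'0'); print(n,im['camera_matrix'].tolist(),(-cv2.Rodrigues(im['rvec'])[0].T@im['tvec'].ravel()).round())
print(telemetry.get_obs())
E
```

```text
pics
scene [[381.11760569028525, 0.0, 281.53625771846], [0.0, 381.11760569028525, 212.77860356642046], [0.0, 0.0, 1.0]] [118. 509. 673.]
top [[488.25019559356565, 0.0, 282.59977569943374], [0.0, 488.25019559356565, 206.10487197951207], [0.0, 0.0, 1.0]] [ 444.   41. 1215.]
{'t': 0.1, 'qpos': array([-1.23900072e+00,  4.23757011e-01,  1.63059355e+00, -5.54225393e-06,
        1.08857360e+00, -1.90240554e-02]), 'qvel': array([ 0.00083978, -0.00188701, -0.00397194, -0.00089991,  0.00121963,
        0.00043528]), 'joint_torque': array([ 1.13833044e-03, -5.45612669e+01, -2.74324161e+01,  6.45510620e-02,
        1.87582523e-02, -1.75377033e-05]), 'ee_pos': array([ 214.67773228, -586.57026623,  301.99184337]), 'orientation': array([-3.09209019e+00, -5.48019231e-01,  3.33230903e-04]), 'ft_force': array([ 0.54110716,  0.29311592, -0.11319231]), 'moment': array([ 0.00091647,  0.03338123, -0.0207481 ]), 'width': 87.40739533663933}
```

View pics/top0.png

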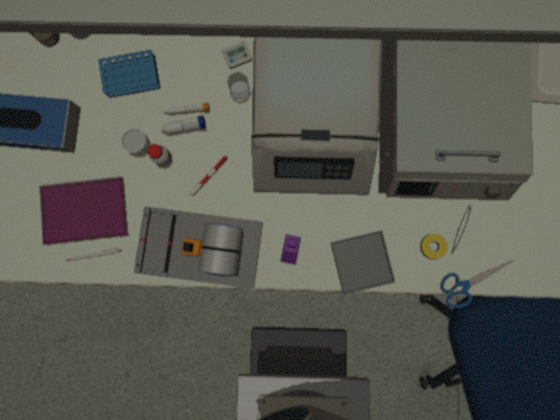

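View pics/scene0.png

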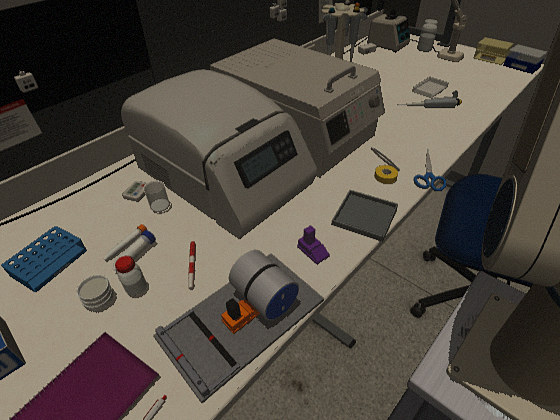

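The top view shows the orange wedge at (191,247) and the pipe at (222,250), with the cradle bars at (170,243) and (146,240). The tray is at (362,261). Things that could be taken for the chock are the orange wedge (191,247) and the purple wedge (291,249); I choose the orange one. I'll zoom in to check.

```bash
python3 - <<'E'
from h import *
crop('top0',125,195,275,300,5,'c1')
crop('scene0',150,235,330,400,4,'c2')
im=load('top0')
for n,u,v in [('tray',362,261),('trayUL',333,240),('trayUR',381,232),('trayBR',394,282),('trayBL',343,291),('bdUL',147,208),('bdUR',262,221),('bdBR',250,286),('bdBL',136,272),('pipe',222,250),('purple',291,249),('board',205,225),('bench',300,215)]:
    print(n,pt(im,u,v).round(1))
E
```

```text
tray [ 433.1 -135.6    4.6]
trayUL [482.8 -63.9   1.2]
trayUR [ 505.1 -179.6   15.4]
trayBR [ 384.2 -214.6    2.7]
trayBL [359.4 -89.4  11.2]
bdUL [548.3 396.3  24.3]
bdUR [525.4 113.7   0. ]
bdBR [364.8 137.6   7.7]
bdBL [391.5 415.1  22.4]
pipe [450.1 197.3  96.7]
purple [457.5  39.6  23.4]
board [507.8 243.6  69.2]
bench [543.   19.3  -1.1]
```

View pics/c1.png

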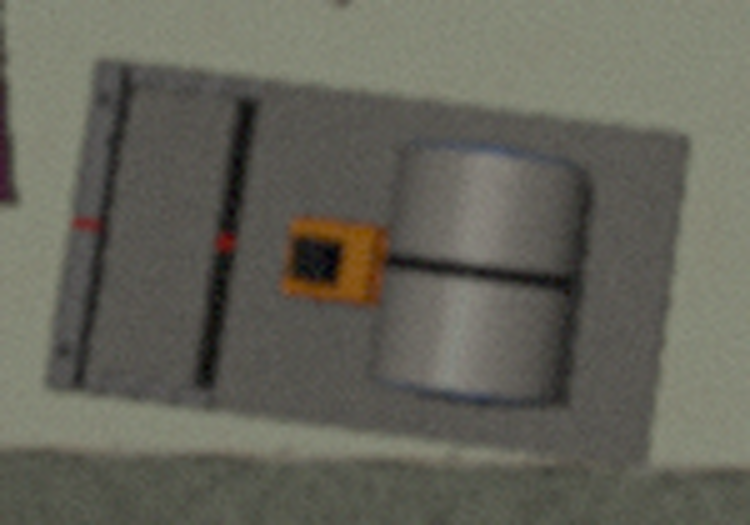

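View pics/c2.png

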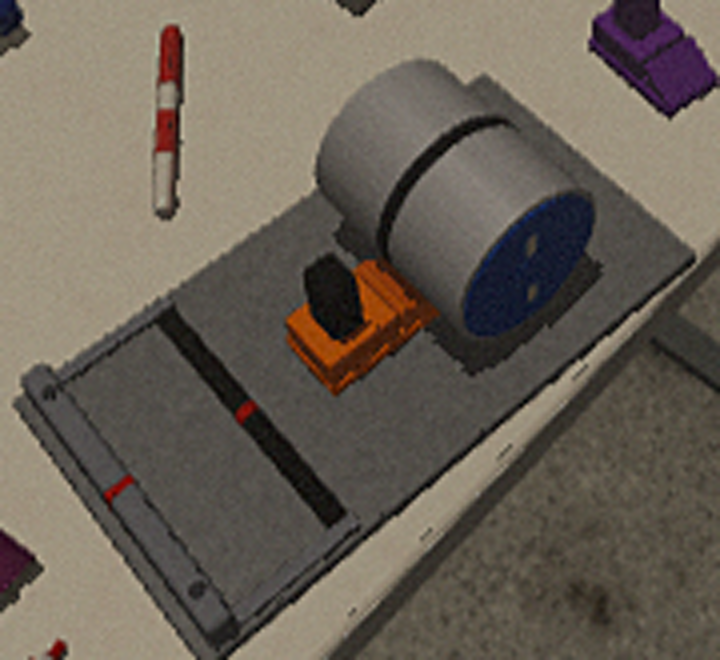

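The crop shows the orange chock with its black grip at top pixel (188,247), nose to the right under the pipe, so this is the right one. Next I measure.

```bash
python3 - <<'E'
from h import *
im=load('top0')
def P(cu,cv,z=None): return pt(im,125+cu/5-.4,195+cv/5-.4,z)
def zz(cu,cv,r=4):
    u,v=int(125+cu/5),int(195+cv/5); return [pt(im,a,b)[2] for a in range(u-r,u+r+1) for b in range(v-r,v+r+1)]
for n,c in [('board',(640,250)),('board2',(270,340)),('cradle',(165,200)),('cradle2',(150,320)),('bench',(480,30))]: a=zz(*c); print(n,np.median(a),np.std(a))
a=zz(316,259,2);print('grip',np.median(a)); 
print('tray floor',np.median([pt(im,u,v)[2] for u in range(355,370) for v in range(255,268)]))
h=9
for z in(8,10):
  print(z,'entry',P(227,242,z+4).round(1),P(248,100,z+4).round(1),P(205,385,z+4).round(1),'stop',P(87,225,z+18).round(1),'stop near',P(126,70,z+18).round(1),P(80,385,z+18).round(1))
  print('board far R',P(690,135,z).round(1),P(645,462,z).round(1))
  print('griptop',P(316,259,z+63).round(1),'corners',[P(*c,z+63).round(1)[:2] for c in((295,237),(342,240),(337,283),(290,277))])
  print('pipe ends',[P(*c,z+45).round(1)[:2] for c in((405,150),(585,165),(375,385),(560,402))])
  print('band',[P(*c,z+45).round(1)[:2] for c in((390,260),(573,284))])
E
```

```text
board 7.486635270943694 0.7896989230896245
board2 7.615214351429273 0.8985575122567299
cradle 7.1394338736343315 1.0281020988469218
cradle2 7.782079866642036 0.7779877664057729
bench 0.14800144337200294 0.9508225851611797
grip 70.33799896373176
tray floor 4.238211461694178
8 entry [464.2 338.2  12. ] [534.7 331.3  12. ] [394.1 345.5  12. ] stop [470.4 403.8  26. ] stop near [546.9 388.8  26. ] [392.9 402.9  26. ]
board far R [523.4 111.7   8. ] [362.6 128.6   8. ]
griptop [456.5 281.4  71. ] corners [array([466.5, 291.8]), array([465.7, 269.6]), array([445.5, 271.1]), array([447.7, 293.3])]
pipe ends [array([509.7, 245. ]), array([504.8, 158.7]), array([398. , 254.5]), array([392.5, 166.5])]
band [array([457.1, 249.9]), array([448.2, 162.4])]
10 entry [464.2 337.7  14. ] [534.6 330.8  14. ] [394.1 345.   14. ] stop [470.4 403.2  28. ] stop near [546.7 388.2  28. ] [393.  402.2  28. ]
board far R [523.3 111.5  10. ] [362.8 128.5  10. ]
griptop [456.4 281.   73. ] corners [array([466.4, 291.4]), array([465.6, 269.2]), array([445.5, 270.7]), array([447.7, 292.8])]
pipe ends [array([509.6, 244.7]), array([504.7, 158.5]), array([398.1, 254.1]), array([392.6, 166.3])]
band [array([457.1, 249.6]), array([448.2, 162.2])]
```

>>> send_rows(
  rows=[
    [0.04, 0, 0, -0.14, 1],
    [0.04, 0, 0, -0.14, 1],
    [0.04, 0, 0, -0.14, 1],
    [0.04, 0, 0, -0.14, 1],
    [0.04, 0, 0, -0.14, 1],
  ],
)

```text
t: 0.6
ee_pos: [374.4, -470.3, 302.2]
orientation: [-2.713, -1.583, -0.0]
ft_force: [0.6, 1.0, -0.7]
width: 88.2
```

>>> send_rows(
  rows=[
    [0.04, 0, 0, -0.14, 1],
    [0.04, 0, 0, -0.14, 1],
    [0.04, 0, 0, -0.14, 1],
    [0.04, 0, 0, 0, 1],
    [0.04, 0, 0, 0, 1],
  ],
)

```text
t: 1.1
ee_pos: [425.3, -279.2, 302.3]
orientation: [-2.329, -2.108, 0.0]
ft_force: [1.0, 0.6, 0.7]
width: 87.7
```

```bash
cat >> h.py <<'E'
# cradle frame
TH=-0.100; O=np.array([466.3,359.2,7.5])
CX=np.array([np.cos(TH),np.sin(TH),0]);CY=np.array([-np.sin(TH),np.cos(TH),0])
def cr(p): d=np.asarray(p)-O; return np.array([d@CX,d@CY,d[2]])
def wl(c): return O+c[0]*CX+c[1]*CY+np.array([0,0,c[2]])
def state():
    o=telemetry.get_obs(); R=cv2.Rodrigues(o['orientation'])[0]
    print('t',round(o['t'],2),'tcp',o['ee_pos'].round(1),'crad',cr(o['ee_pos']).round(1),'yaw(tool y)',round(np.arctan2(R[1,1],R[0,1]),4),'tilt',R[:2,2].round(4),'F',o['ft_force'].round(1),'w',round(o['width'],1))
    return o,R
def need(target):
    o,R=state(); print('need tool',(R.T@(np.array(target)-o['ee_pos'])).round(1))
E
python3 -c "
from h import *
need([456.5,283,300])"
```

```text
t 1.1 tcp [ 425.3 -279.2  302.3] crad [  22.9 -639.3  294.8] yaw(tool y) -0.0997 tilt [-0.0005  0.0004] F [1.  0.6 0.7] w 87.7
need tool [562.5 -24.9   2.5]
```

>>> send_rows(
  rows=[
    [0.045, -0.002, 0, 0, 1],
    [0.045, -0.002, 0, 0, 1],
    [0.045, -0.002, 0, 0, 1],
    [0.045, -0.002, 0, 0, 1],
    [0.045, -0.002, 0, 0, 1],
  ],
)

```text
t: 1.6
ee_pos: [437.5, -54.3, 302.6]
orientation: [-2.33, -2.107, -0.0]
ft_force: [0.9, -0.2, -0.3]
width: 87.4
```

>>> send_rows(
  rows=[
    [0.045, -0.002, 0, 0, 1],
    [0.045, -0.002, 0, 0, 1],
    [0.045, -0.002, 0, 0, 1],
    [0.04, -0.002, 0, 0, 1],
    [0.03, -0.002, 0, 0, 1],
  ],
)

```text
t: 2.1
ee_pos: [448.1, 151.2, 302.6]
orientation: [-2.328, -2.109, -0.0]
ft_force: [0.5, 0.3, -0.6]
width: 87.8
```

>>> send_rows(
  rows=[
    [0.02, -0.002, 0, 0, 1],
    [0.02, 0, 0, 0, 1],
    [0, 0, 0, 0, 1],
    [0, 0, 0, 0, 1],
  ],
)

```text
t: 2.5
ee_pos: [450.0, 188.8, 302.4]
orientation: [-2.328, -2.109, 0.002]
ft_force: [-0.5, -0.5, -0.7]
width: 88.0
```

```bash
python3 -c "
from h import *
need([456.5,283,300]); im=grab('wrist','w1'); print(im['camera_matrix'],-cv2.Rodrigues(im['rvec'])[0].T@im['tvec'].ravel())"
```

```text
t 2.5 tcp [450.  188.8 302.4] crad [   0.8 -171.1  294.9] yaw(tool y) -0.0988 tilt [-0.0008 -0.0006] F [-0.5 -0.5 -0.7] w 88.0
need tool [94.3 -2.9  2.3]
[[325.1922621    0.         278.96703014]
 [  0.         325.1922621  214.38445181]
 [  0.           0.           1.        ]] [458.02705441 267.28638222 383.31591642]
```

View pics/w1.png

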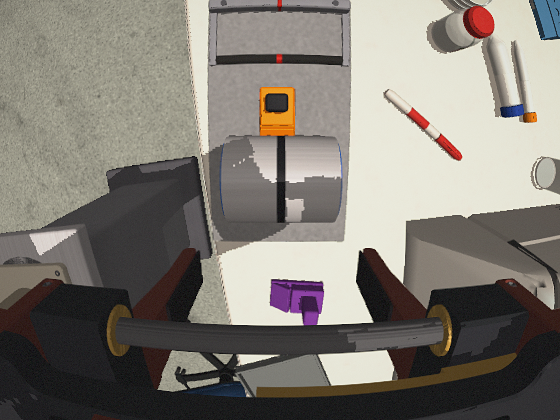

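The wrist view shows the chock at (277,105), the pipe band at x≈281 and the entry bar's red mark at (279,58). The board is square to the tool. I'll zoom for a second measurement.

```bash
cat >> h.py <<'E'
def wpt(im,u,v,z):
    K=im['camera_matrix'];R=cv2.Rodrigues(im['rvec'])[0];t=im['tvec'].ravel()
    d=np.array([u-K[0,2],v-K[1,2]]);r=np.hypot(*d);a=r/K[0,0]
    ray=np.array([*(d/max(r,1e-9)*np.sin(a)),np.cos(a)]);c=-R.T@t;w=R.T@ray
    return c+w*(z-c[2])/w[2]
E
python3 -c "
from h import *
crop('w1',200,0,355,120,5,'w1a');crop('w1',200,80,355,200,5,'w1b')"
```

```text
(no output)
```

View pics/w1a.png

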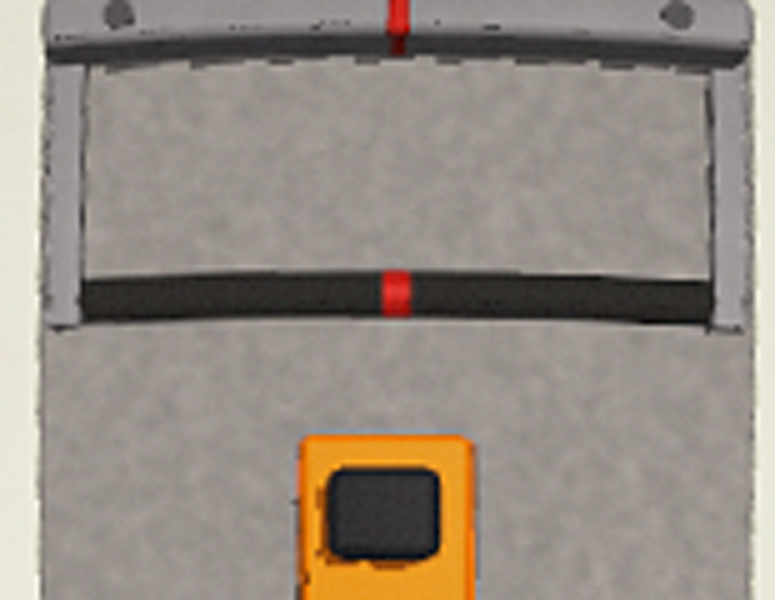

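View pics/w1b.png

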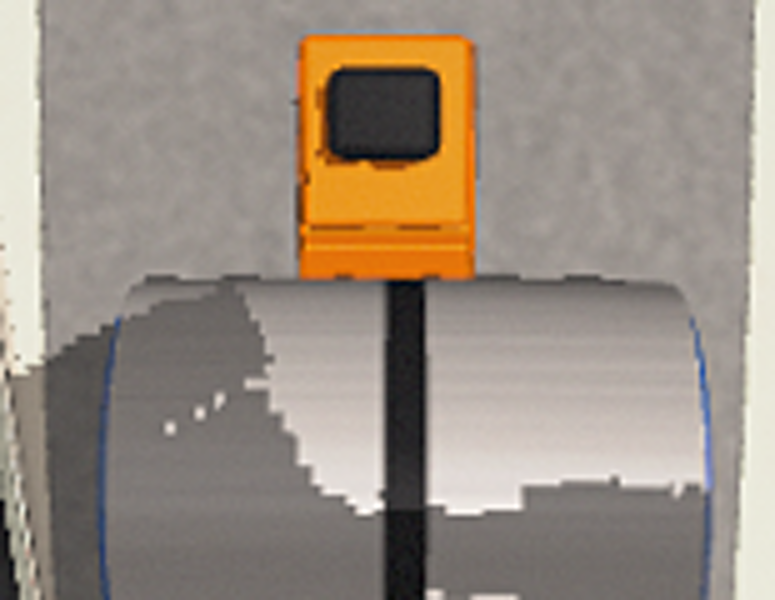

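```bash
python3 -c "
from h import *
im=load('w1');h=7.5
A=lambda u,v,z: wpt(im,200+u/5-.4,v/5-.4,z)
B=lambda u,v,z: wpt(im,200+u/5-.4,80+v/5-.4,z)
for n,p in dict(entry=A(397,293,h+4),entryL=A(85,299,h+4),entryR=A(712,302,h+4),stop=A(399,33,h+18),stopL=A(50,50,h+18),stopR=A(748,50,h+18),grip=A(384,513,h+63),gL=A(328,513,h+63),gR=A(440,513,h+63),gT=A(384,467,h+63),gB=A(384,558,h+63),baseTL=A(300,437,h+25),baseTR=A(472,437,h+25),bandT=B(405,300,h+88),band2=B(405,510,h+90),band3=B(405,590,h+90)).items(): print(n,p.round(1),cr(p).round(1))
"
```

```text
entry [464.6 337.8  11.5] [  0.4 -21.4   4. ]
entryL [394.3 345.5  11.5] [-70.3 -20.8   4. ]
entryR [535.6 330.9  11.5] [ 71.8 -21.2   4. ]
stop [470.8 396.6  25.5] [ 0.7 37.6 18. ]
stopL [393.8 403.6  25.5] [-76.6  36.9  18. ]
stopR [547.7 388.4  25.5] [78.1 37.2 18. ]
grip [456.9 284.1  70.5] [ -1.9 -75.7  63. ]
gL [446.3 285.2  70.5] [-12.5 -75.6  63. ]
gR [467.4 283.1  70.5] [  8.7 -75.6  63. ]
gT [457.7 292.9  70.5] [ -1.9 -66.8  63. ]
gB [456.  275.5  70.5] [ -1.9 -84.4  63. ]
baseTL [440.7 304.4  32.5] [-20. -57.  25.]
baseTR [476.9 300.8  32.5] [ 16.3 -57.   25. ]
bandT [457.4 249.4  95.5] [   2.1 -110.1   88. ]
band2 [453.7 212.1  97.5] [   2.2 -147.6   90. ]
band3 [452.3 197.5  97.5] [   2.2 -162.3   90. ]
```

>>> send_rows(
  rows=[
    [0.03, -0.001, 0, 0, 1],
    [0.04, -0.002, 0, 0, 1],
    [0.025, 0, 0.02, 0, 1],
    [0, 0, 0.04, 0, 1],
    [0, 0, 0.04, 0, 1],
  ],
)

```text
t: 3.05
ee_pos: [457.4, 283.7, 202.2]
orientation: [2.329, 2.107, 0.003]
ft_force: [0.7, -0.2, 0.2]
width: 87.6
```

>>> send_rows(
  rows=[
    [0, 0, 0.03, 0, 1],
    [0, 0, 0.02, 0, 1],
    [0, 0, 0.01, 0, 1],
    [0, 0, 0, 0, 1],
    [0, 0, 0, 0, 1],
  ],
)

```text
t: 3.55
ee_pos: [457.4, 283.5, 143.4]
orientation: [2.33, 2.107, 0.001]
ft_force: [-0.3, -0.3, 0.0]
width: 87.4
```

```bash
python3 -c "
from h import *
need([456.9,284.1,118.5]);"
```

```text
t 3.55 tcp [457.4 283.5 143.4] crad [ -1.3 -76.2 135.9] yaw(tool y) -0.1007 tilt [0.0007 0.0004] F [-0.3 -0.3  0. ] w 87.4
need tool [ 0.5 -0.6 24.9]
```

>>> send_rows(
  rows=[
    [0, -0.0005, 0.015, 0, 1],
    [0, 0, 0.01, 0, 1],
    [0, 0, 0, 0, 0.2],
    [0, 0, 0, 0, -0.3],
    [0, 0, 0, 0, -1],
  ],
)

```text
t: 4.05
ee_pos: [456.7, 284.0, 118.3]
orientation: [2.329, 2.108, 0.002]
ft_force: [0.1, -0.0, 0.6]
width: 67.2
```

>>> send_rows(
  rows=[
    [0, 0, 0, 0, -1],
    [0, 0, 0, 0, -1],
    [0, 0, 0, 0, -1],
    [0, 0, 0, 0, -1],
    [0, 0, 0, 0, -1],
  ],
)

```text
t: 4.55
ee_pos: [456.4, 283.8, 117.7]
orientation: [-2.33, -2.108, -0.0]
ft_force: [0.2, -0.8, 0.3]
width: 27.4
```

>>> send_rows(
  rows=[
    [0, 0, 0, 0, -1],
    [0, 0, 0, 0, -1],
    [0, 0, 0, 0, -1],
  ],
)

```text
t: 4.85
ee_pos: [456.4, 283.8, 117.7]
orientation: [-2.33, -2.108, -0.0]
ft_force: [-0.2, 0.1, -0.3]
width: 22.0
```

```bash
python3 -c "
from h import *
state(); im=grab('scene','s1'); crop('s1',150,200,330,350,4,'s1c')"
```

```text
t 4.85 tcp [456.4 283.8 117.7] crad [ -2.3 -76.  110.2] yaw(tool y) -0.1 tilt [0. 0.] F [-0.2  0.1 -0.3] w 22.0
```

View pics/s1c.png

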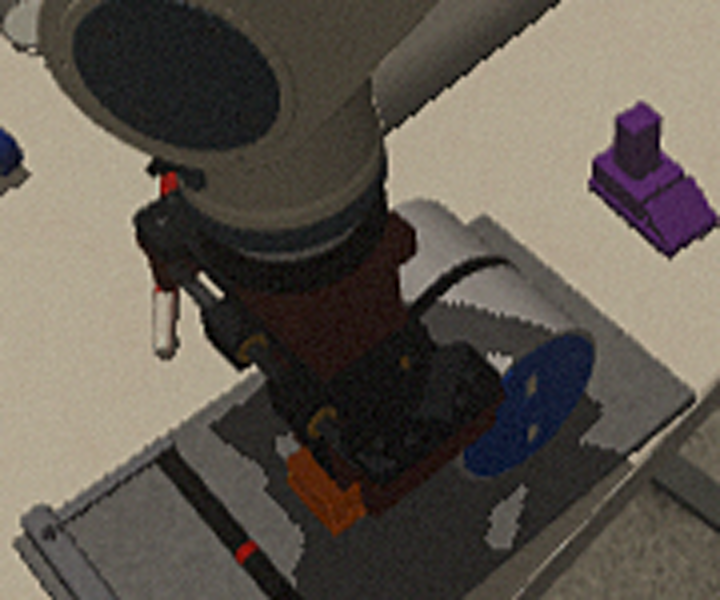

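The jaws hold the grip at 22 mm. Now I draw the chock out 23 mm, then lift.

>>> send_rows(
  rows=[
    [0.005, 0, 0, 0, -1],
    [0.006, 0, 0, 0, -1],
    [0.006, 0, 0, 0, -1],
    [0.006, 0, 0, 0, -1],
    [0, 0, 0, 0, -1],
  ],
)

```text
t: 5.4
ee_pos: [458.9, 307.7, 117.7]
orientation: [-2.329, -2.108, -0.001]
ft_force: [0.3, 0.9, 0.6]
width: 21.9
```

>>> send_rows(
  rows=[
    [0, 0, -0.01, 0, -1],
    [0, 0, -0.02, 0, -1],
    [0, 0, -0.03, 0, -1],
    [0, 0, -0.03, 0, -1],
    [0, 0, -0.03, 0, -1],
  ],
)

```text
t: 5.9
ee_pos: [458.4, 306.3, 239.3]
orientation: [-2.33, -2.107, 0.0]
ft_force: [0.5, -0.5, -1.7]
width: 21.7
```

```bash
sed -i 's/O=np.array.*/O=np.array([466.8,359.1,7.5])/' h.py; python3 -c "
from h import *
state(); im=grab('top','t1'); crop('t1',125,195,275,300,5,'t1c'); crop('t1',270,200,420,305,5,'t1d')"
```

```text
t 5.9 tcp [458.4 306.3 239.3] crad [ -3.1 -53.3 231.8] yaw(tool y) -0.1002 tilt [-0.0002 -0.0001] F [ 0.5 -0.5 -1.7] w 21.7
```

View pics/t1c.png

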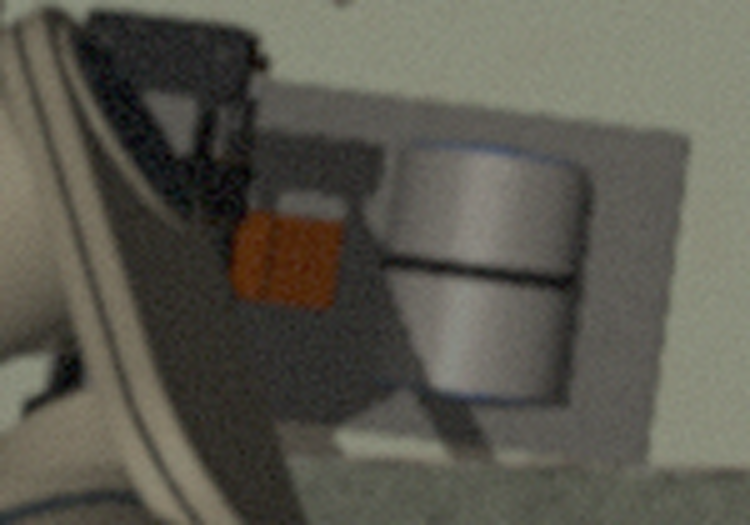

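View pics/t1d.png

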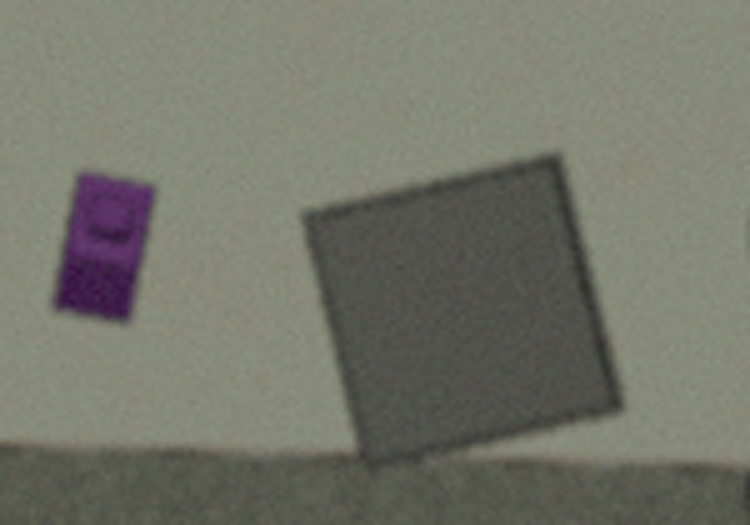

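The chock is in the gripper and clear, and the pipe has not moved. The tray's corners in that crop put its centre at about pixel (362,262).

```bash
python3 -c "
from h import *
im=load('t1')
c=[pt(im,270+u/5-.4,200+v/5-.4,16) for u,v in((304,213),(560,155),(622,408),(368,465))]
print(np.round(c,1)); m=np.mean(c,0); print(m, [np.linalg.norm(c[i]-c[i-1]).round(1) for i in range(4)])
need([*(m+15*CY)[:2],239])"
```

```text
[[ 476.8  -56.3   16. ]
 [ 508.5 -180.9   16. ]
 [ 386.7 -211.8   16. ]
 [ 355.9  -89.4   16. ]]
[ 432.00156088 -134.61597273   16.        ] [np.float64(125.3), np.float64(128.6), np.float64(125.6), np.float64(126.2)]
t 5.95 tcp [460.4 307.6 244.1] crad [ -1.3 -51.8 236.6] yaw(tool y) -0.1002 tilt [0.0059 0.0038] F [1.6 0.7 1.5] w 21.6
need tool [-427.9   16.     3.3]
```

>>> send_rows(
  rows=[
    [-0.02, 0, 0, 0, -1],
    [-0.04, 0.002, 0, 0, -1],
    [-0.045, 0.002, 0, 0, -1],
    [-0.045, 0.002, 0, 0, -1],
    [-0.045, 0.002, 0, 0, -1],
  ],
)

```text
t: 6.45
ee_pos: [445.3, 109.3, 236.6]
orientation: [-2.328, -2.107, 0.004]
ft_force: [0.8, 0.0, -1.3]
width: 21.9
```

>>> send_rows(
  rows=[
    [-0.045, 0.002, 0, 0, -1],
    [-0.045, 0.002, 0, 0, -1],
    [-0.045, 0.002, 0, 0, -1],
    [-0.04, 0.002, 0, 0, -1],
    [-0.03, 0, 0, 0, -1],
  ],
)

```text
t: 6.95
ee_pos: [432.6, -95.5, 236.8]
orientation: [-2.33, -2.105, 0.002]
ft_force: [0.5, -0.1, -1.0]
width: 21.8
```

>>> send_rows(
  rows=[
    [-0.015, 0, 0, 0, -1],
    [-0.008, 0, 0.02, 0, -1],
    [0, 0, 0.03, 0, -1],
    [0, 0, 0.03, 0, -1],
    [0, 0, 0.02, 0, -1],
  ],
)

```text
t: 7.45
ee_pos: [429.8, -116.0, 135.4]
orientation: [-2.328, -2.104, 0.003]
ft_force: [0.4, 0.2, -1.6]
width: 21.9
```

```bash
python3 -c "
from h import *
need([433.5,-119.7,114.5])"
```

```text
t 7.45 tcp [ 429.8 -116.   135.4] crad [  10.6 -476.5  127.9] yaw(tool y) -0.1008 tilt [-0.0039  0.0011] F [ 0.4  0.2 -1.6] w 21.9
need tool [-3.3  4.2 20.9]
```

>>> send_rows(
  rows=[
    [-0.003, 0.004, 0.01, 0, -1],
    [0, 0, 0.006, 0, -1],
    [0, 0, 0.002, 0, -1],
    [0, 0, 0.001, 0, -1],
    [0, 0, 0, 0, -1],
  ],
)

```text
t: 7.95
ee_pos: [436.3, -119.3, 119.3]
orientation: [2.329, 2.107, 0.001]
ft_force: [-0.3, 0.4, -1.0]
width: 22.0
```

```bash
python3 -c "
from h import *
need([433.5,-119.7,114.5])"
```

```text
t 7.95 tcp [ 436.3 -119.3  119.3] crad [  17.4 -479.   111.8] yaw(tool y) -0.0999 tilt [ 0.001  -0.0003] F [-0.3  0.4 -1. ] w 22.0
need tool [-0.7 -2.8  4.8]
```

>>> send_rows(
  rows=[
    [0, -0.001, 0.002, 0, -1],
    [0, 0, 0.001, 0, -1],
    [0, 0, 0.001, 0, -1],
    [0, 0, 0, 0, -1],
  ],
)

```text
t: 8.35
ee_pos: [435.1, -119.1, 114.7]
orientation: [2.33, 2.108, 0.0]
ft_force: [0.0, -0.5, -1.4]
width: 22.0
```

>>> send_rows(
  rows=[
    [0, 0, 0.0005, 0, -1],
    [0, 0, 0, 0, -1],
  ],
)

```text
t: 8.55
ee_pos: [435.1, -119.1, 114.3]
orientation: [2.33, 2.108, 0.0]
ft_force: [-0.5, -0.2, 2.9]
width: 21.7
```

>>> send_rows(
  rows=[
    [0, 0, 0.0005, 0, -1],
    [0, 0, 0, 0, -1],
  ],
)

```text
t: 8.75
ee_pos: [435.1, -119.1, 114.3]
orientation: [2.33, 2.108, 0.0]
ft_force: [-1.9, 0.5, 10.4]
width: 21.9
```

It's down on the tray floor (10 N). Releasing now.

>>> send_rows(
  rows=[
    [0, 0, -0.0005, 0, -0.7],
    [0, 0, 0, 0, -0.4],
    [0, 0, 0, 0, 0],
    [0, 0, 0, 0, 0.2],
    [0, 0, 0, 0, 0.2],
  ],
)

```text
t: 9.25
ee_pos: [435.0, -119.1, 114.1]
orientation: [-2.33, -2.108, 0.0]
ft_force: [-0.5, 0.4, 0.0]
width: 46.7
```

>>> send_rows(
  rows=[
    [0, 0, -0.01, 0, 0.2],
    [0, 0, -0.03, 0, 0.2],
    [0, 0, -0.04, 0, 0.2],
    [0, 0, -0.04, 0, 0.2],
    [0, 0, -0.03, 0, 0.2],
  ],
)

```text
t: 9.75
ee_pos: [435.2, -119.2, 267.1]
orientation: [2.328, 2.106, 0.002]
ft_force: [1.0, 0.0, -0.3]
width: 53.0
```

>>> send_rows(
  rows=[
    [0.02, 0, 0, 0, -1],
    [0.04, 0, 0, 0, -1],
    [0.04, 0, 0, 0, -1],
    [0.04, 0, 0, 0, -1],
    [0.04, 0, 0, 0, -1],
  ],
)

```text
t: 10.25
ee_pos: [452.8, 61.5, 265.0]
orientation: [2.33, 2.107, 0.001]
ft_force: [0.4, -0.6, 0.2]
width: 16.3
```

```bash
python3 -c "
from h import *
state(); im=grab('scene','s2'); im=grab('top','t2')"
```

```text
t 10.25 tcp [452.8  61.5 265. ] crad [  15.8 -297.5  257.5] yaw(tool y) -0.1004 tilt [0.0008 0.0001] F [ 0.4 -0.6  0.2] w 16.3
```

View pics/s2.png

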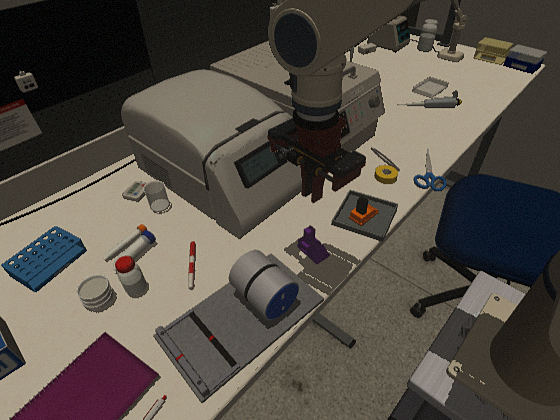

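View pics/t2.png

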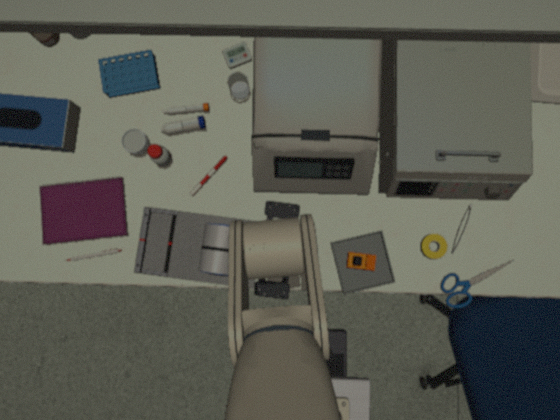

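The chock stands upright in the tray at pixel (361,262), and the pipe has not moved. Next I bring the shut fingertips over the pipe's top, slightly behind its crown.

```bash
python3 -c "
from h import *
need(wl([1.7,-165.7,187.5]))"
```

```text
t 10.35 tcp [453.3  63.4 265. ] crad [  16.1 -295.6  257.5] yaw(tool y) -0.0957 tilt [0.0014 0.0009] F [ 0.2  0.2 -0.3] w 8.1
need tool [129.9 -13.9  70.1]
```

>>> send_rows(
  rows=[
    [0.03, -0.004, 0, 0, -1],
    [0.04, -0.005, 0, 0, -1],
    [0.04, -0.005, 0, 0, -1],
    [0.02, 0, 0.01, 0, -1],
    [0, 0, 0.02, 0, -1],
  ],
)

```text
t: 10.85
ee_pos: [453.3, 192.8, 235.6]
orientation: [2.326, 2.11, 0.007]
ft_force: [0.1, 0.2, -0.5]
width: 0.3
```

>>> send_rows(
  rows=[
    [0, 0, 0.02, 0, -1],
    [0, 0, 0.01, 0, -1],
    [0, 0, 0.005, 0, -1],
    [0, 0, 0, 0, -1],
    [0, 0, 0, 0, -1],
  ],
)

```text
t: 11.35
ee_pos: [452.5, 190.6, 199.8]
orientation: [2.33, 2.107, 0.001]
ft_force: [0.6, 0.3, 0.5]
width: 0.3
```

```bash
python3 -c "
from h import *
need(wl([1.7,-165.7,175])); grab('scene','s3'); crop('s3',190,170,340,320,5,'s3c'); im=grab('wrist','w2')"
```

```text
t 11.35 tcp [452.5 190.6 199.8] crad [   2.6 -169.1  192.3] yaw(tool y) -0.1005 tilt [0.0008 0.0003] F [0.6 0.3 0.5] w 0.3
need tool [ 3.4 -0.9 17.3]
```

View pics/s3c.png

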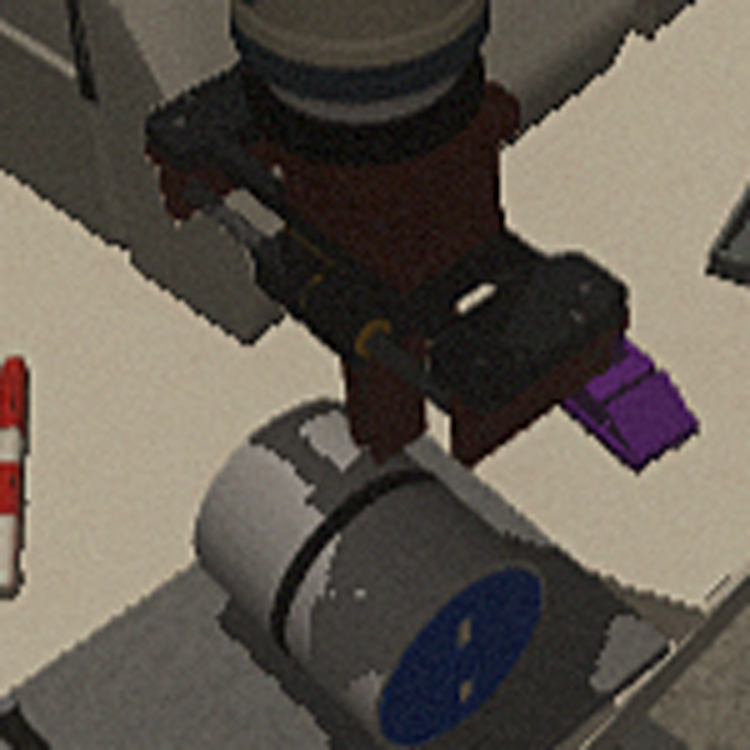

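View pics/w2.png

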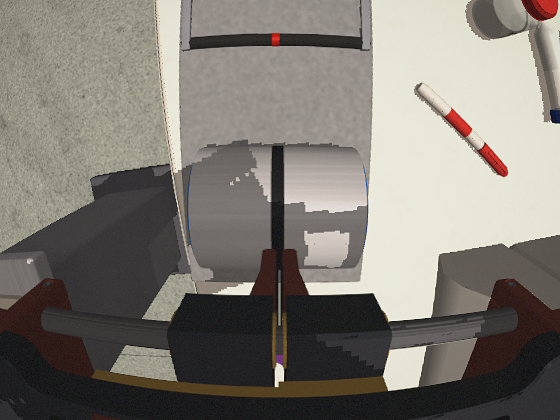

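The shut fingertips hang just over the band, near (278,255) in the wrist view. The two sides look even.

>>> send_rows(
  rows=[
    [0.004, -0.001, 0.01, 0, -1],
    [0, 0, 0.007, 0, -1],
    [0, 0, 0.002, 0, -1],
    [0, 0, 0, 0, -1],
    [0, 0, 0, 0, -1],
  ],
)

```text
t: 11.95
ee_pos: [451.5, 194.8, 180.0]
orientation: [-2.329, -2.108, 0.001]
ft_force: [-0.5, -0.9, 0.3]
width: 0.8
```

>>> send_rows(
  rows=[
    [0, 0, 0.0015, 0, -1],
    [0, 0, 0, 0, -1],
  ],
)

```text
t: 12.15
ee_pos: [451.5, 194.8, 178.7]
orientation: [2.33, 2.108, 0.0]
ft_force: [0.1, -0.5, 1.2]
width: 0.5
```

>>> send_rows(
  rows=[
    [0, 0, 0.0005, 0, -1],
    [0, 0, 0, 0, -1],
  ],
)

```text
t: 12.35
ee_pos: [451.5, 194.8, 178.2]
orientation: [2.33, 2.108, 0.0]
ft_force: [0.6, -0.4, -1.1]
width: 0.6
```

>>> send_rows(
  rows=[
    [0, 0, 0.0005, 0, -1],
    [0, 0, 0, 0, -1],
  ],
)

```text
t: 12.55
ee_pos: [451.5, 194.8, 177.6]
orientation: [-2.33, -2.108, 0.0]
ft_force: [-0.8, 0.7, -0.0]
width: 0.4
```

>>> send_rows(
  rows=[
    [0, 0, 0.0004, 0, -1],
    [0, 0, 0, 0, -1],
  ],
)

```text
t: 12.75
ee_pos: [451.6, 194.9, 177.4]
orientation: [2.33, 2.108, 0.0]
ft_force: [-0.4, 0.7, 3.2]
width: 0.2
```

>>> send_rows(
  rows=[
    [0, 0, 0.0003, 0, -1],
    [0, 0, 0, 0, -1],
  ],
)

```text
t: 12.95
ee_pos: [451.6, 194.9, 177.3]
orientation: [2.33, 2.108, 0.001]
ft_force: [-1.9, 0.0, 4.9]
width: 0.5
```

>>> send_rows(
  rows=[
    [0, 0, 0.0003, 0, -1],
    [0, 0, 0, 0, -1],
  ],
)

```text
t: 13.15
ee_pos: [451.6, 194.9, 177.2]
orientation: [2.33, 2.108, 0.001]
ft_force: [-1.9, -0.1, 7.8]
width: 0.6
```

>>> send_rows(
  rows=[
    [0.002, 0, 0, 0, -1],
    [0.004, 0, 0, 0, -1],
    [0.004, 0, 0, 0, -1],
    [0.004, 0, 0, 0, -1],
    [0.004, 0, 0, 0, -1],
  ],
)

```text
t: 13.65
ee_pos: [453.4, 213.1, 177.4]
orientation: [-2.33, -2.107, -0.001]
ft_force: [-2.3, -0.3, 11.2]
width: 0.5
```

>>> send_rows(
  rows=[
    [0.004, 0, 0, 0, -1],
    [0.004, 0, 0, 0, -1],
    [0.004, 0, 0, 0, -1],
    [0.002, 0, 0, 0, -1],
    [0, 0, 0, 0, -1],
  ],
)

```text
t: 14.15
ee_pos: [454.9, 227.2, 177.4]
orientation: [-2.329, -2.108, -0.001]
ft_force: [-2.4, -0.1, 10.4]
width: 0.3
```

```bash
python3 -c "
from h import *
state(); im=grab('wrist','w3'); crop('w3',160,20,400,300,2.5,'w3c');"
```

```text
t 14.15 tcp [454.9 227.2 177.4] crad [   1.3 -132.4  169.9] yaw(tool y) -0.0999 tilt [0.0005 0.0006] F [-2.4 -0.1 10.4] w 0.3
```

View pics/w3.png

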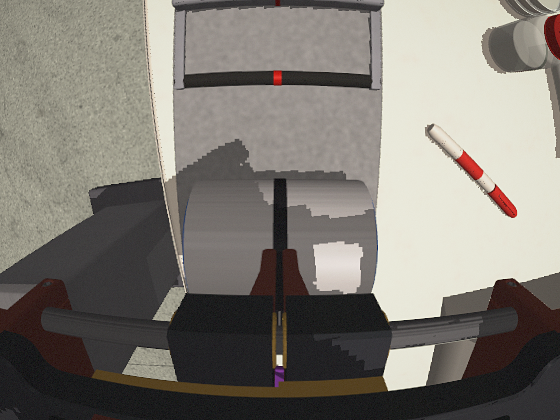

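```bash
cat >> h.py <<'E'
def pipey(im,u,v,side=1):
    """pipe centre (cradle y) from silhouette pixel of wrist cam; side=+1 front edge"""
    K=im['camera_matrix'];R=cv2.Rodrigues(im['rvec'])[0]
    c=cr(-R.T@im['tvec'].ravel()); p=cr(wpt(im,u,v,0.)) ; d=p-c
    a=np.arctan2(d[1],d[2]) # in y-z plane
    n=np.array([-d[2],d[1]]); n/=np.linalg.norm(n)  # normal (y,z)
    # line: n.(q-c)=0 ; centre at z=45 distance 45 behind
    s=[ (c[1]+ (k*45 - n[1]*(45-c[2]))/n[0]) for k in(1,-1)]
    return np.round(s,1)
E
python3 -c "
from h import *
print(pipey(load('w1'),255,136)); print(pipey(load('w2'),255,147.5)); print(pipey(load('w3'),255,180))
crop('w3',230,150,330,270,5,'w3c')
crop('w2',230,120,330,240,5,'w2c')"
```

```text
[ -63.9 -154.1]
[ -64.5 -154.8]
[ -46.4 -138. ]
```

View pics/w3c.png

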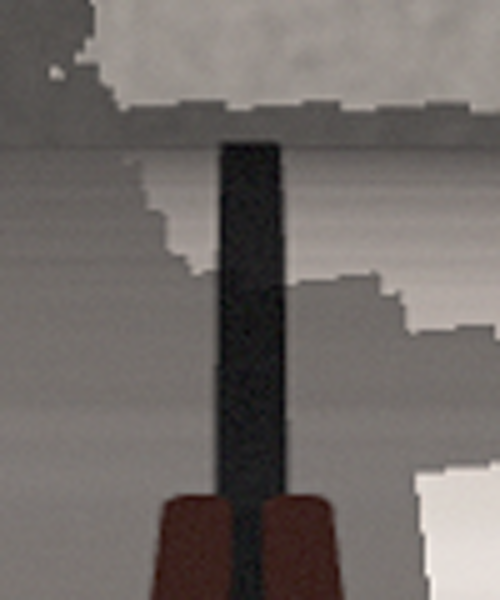

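View pics/w2c.png

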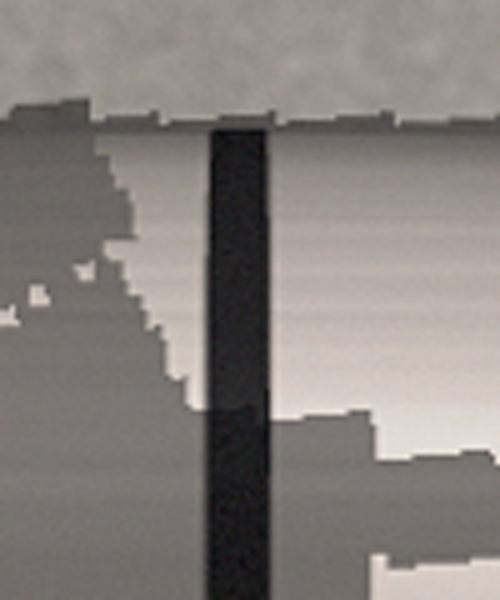

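>>> send_rows(
  rows=[
    [0.004, 0, 0, 0, -1],
    [0.005, 0, 0, 0, -1],
    [0.005, 0, 0, 0, -1],
    [0.002, 0, 0, 0, -1],
    [0, 0, 0, 0, -1],
  ],
)

```text
t: 14.7
ee_pos: [456.4, 243.1, 177.1]
orientation: [-2.329, -2.108, -0.001]
ft_force: [-1.8, 0.4, 7.5]
width: 0.2
```

>>> send_rows(
  rows=[
    [0, 0, -0.003, 0, -1],
    [-0.01, 0, -0.001, 0, -1],
    [-0.015, 0, 0, 0, -1],
    [-0.005, 0, 0.001, 0, -1],
    [0, 0, 0, 0, -1],
  ],
)

```text
t: 15.2
ee_pos: [452.9, 211.4, 179.4]
orientation: [-2.331, -2.105, 0.001]
ft_force: [0.5, -0.0, -0.7]
width: 0.7
```

>>> send_rows(
  rows=[
    [0, 0, 0.0025, 0, -1],
    [0, 0, 0.0005, 0, -1],
    [0, 0, 0, 0, -1],
  ],
)

```text
t: 15.5
ee_pos: [453.6, 213.0, 176.7]
orientation: [2.329, 2.108, 0.001]
ft_force: [0.3, 0.2, 2.1]
width: 0.6
```

```bash
python3 -c "
from h import *
state(); im=grab('wrist','w4'); crop('w4',230,150,330,270,5,'w4c');"
```

```text
t 15.5 tcp [453.6 213.  176.7] crad [   1.4 -146.7  169.2] yaw(tool y) -0.0998 tilt [0.0004 0.0002] F [0.3 0.2 2.1] w 0.6
```

View pics/w4c.png

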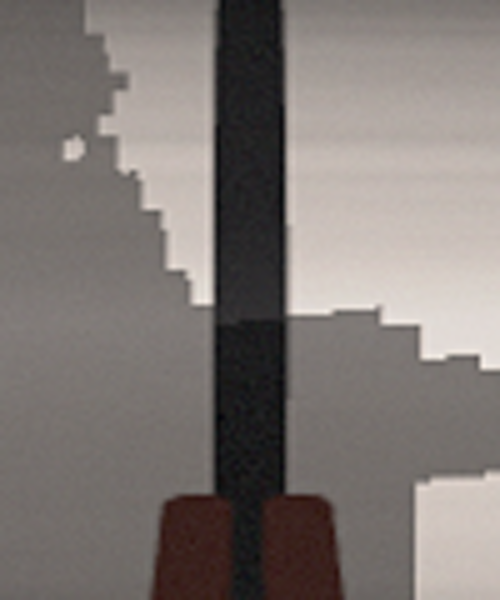

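>>> send_rows(
  rows=[
    [0, 0, 0.0003, 0, -1],
    [0.003, 0, -0.0001, 0, -1],
    [0.005, 0, -0.0001, 0, -1],
    [0.005, 0, -0.0001, 0, -1],
    [0.005, 0, -0.0001, 0, -1],
  ],
)

```text
t: 16.05
ee_pos: [455.5, 231.4, 177.4]
orientation: [2.33, 2.108, 0.002]
ft_force: [-0.8, -0.0, 7.3]
width: 0.6
```

>>> send_rows(
  rows=[
    [0.005, 0, 0, 0, -1],
    [0.005, 0, 0, 0, -1],
    [0.005, 0, 0, 0, -1],
    [0.005, 0, 0, 0, -1],
    [0.005, 0, 0, 0, -1],
  ],
)

```text
t: 16.55
ee_pos: [457.9, 256.4, 177.4]
orientation: [2.329, 2.108, 0.002]
ft_force: [0.4, -0.1, 7.4]
width: 0.5
```

>>> send_rows(
  rows=[
    [0.005, 0, 0, 0, -1],
    [0.005, 0, 0, 0, -1],
    [0.003, 0, 0, 0, -1],
    [0.001, 0, 0, 0, -1],
    [0, 0, 0, 0, -1],
  ],
)

```text
t: 17.05
ee_pos: [459.3, 270.3, 177.3]
orientation: [2.329, 2.108, 0.002]
ft_force: [0.7, -0.1, 6.0]
width: 0.4
```

```bash
python3 -c "
from h import *
state(); im=grab('wrist','w5'); crop('w5',230,150,330,270,5,'w5c');"
```

```text
t 17.05 tcp [459.3 270.3 177.3] crad [  1.4 -89.1 169.8] yaw(tool y) -0.0995 tilt [0.0011 0.0008] F [ 0.7 -0.1  6. ] w 0.4
```

View pics/w5c.png

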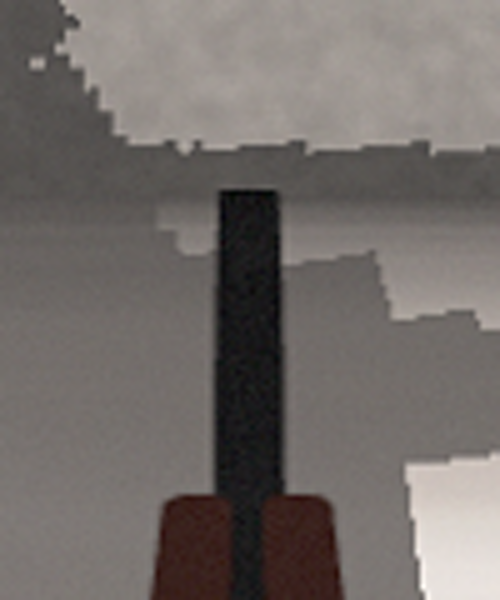

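```bash
python3 -c "
from h import *
im=load('w5');print(pipey(im,255,188.2), pipey(load('w3'),255,179))
for tag,v0,rows in(('w3',150,(160,250,400)),('w5',150,(220,300,450))):
  c=cv2.imread(f'pics/{tag}.png')
  print([ (cr(wpt(load(tag),230+u/5-.4,v0+v/5-.4,97.5))).round(1) for u,v in [(250.5,400),(250,480)]])
"
```

```text
[  -8.2 -100.2] [ -45.8 -137.3]
[array([   1.8, -110.2,   90. ]), array([   1.7, -119.2,   90. ])]
[array([  2. , -66.8,  90. ]), array([  1.9, -75.8,  90. ])]
```

>>> send_rows(
  rows=[
    [0, 0, -0.003, 0, -1],
    [-0.01, 0, 0, 0, -1],
    [-0.014, 0, 0, 0, -1],
    [-0.004, 0, 0, 0, -1],
    [0, 0, 0.0025, 0, -1],
  ],
)

```text
t: 17.6
ee_pos: [456.0, 240.5, 177.3]
orientation: [-2.331, -2.106, 0.001]
ft_force: [-0.8, -0.4, -0.6]
width: 0.5
```

>>> send_rows(
  rows=[
    [0, 0, 0.0008, 0, -1],
    [0, 0, 0, 0, -1],
    [0, 0, 0, 0, -1],
  ],
)

```text
t: 17.9
ee_pos: [456.3, 241.8, 176.5]
orientation: [-2.329, -2.108, -0.0]
ft_force: [-1.7, -0.9, 1.6]
width: 0.8
```

>>> send_rows(
  rows=[
    [0, 0, 0.0004, 0, -1],
    [0.003, 0, -0.0001, 0, -1],
    [0.005, 0, -0.0001, 0, -1],
    [0.005, 0, -0.0002, 0, -1],
    [0.005, 0, -0.0001, 0, -1],
  ],
)

```text
t: 18.4
ee_pos: [458.1, 260.1, 177.3]
orientation: [-2.33, -2.108, -0.001]
ft_force: [-3.1, -0.9, 9.3]
width: 0.7
```

>>> send_rows(
  rows=[
    [0.005, 0, 0, 0, -1],
    [0.005, 0, 0, 0, -1],
    [0.005, 0, 0, 0, -1],
    [0.005, 0, 0, 0, -1],
    [0.005, 0, 0, 0, -1],
  ],
)

```text
t: 18.9
ee_pos: [460.6, 285.1, 177.4]
orientation: [-2.329, -2.108, -0.001]
ft_force: [-2.3, 0.5, 10.7]
width: 0.6
```

>>> send_rows(
  rows=[
    [0.005, 0, 0, 0, -1],
    [0.005, 0, 0, 0, -1],
    [0.003, 0, 0, 0, -1],
    [0.001, 0, 0, 0, -1],
    [0, 0, 0, 0, -1],
  ],
)

```text
t: 19.4
ee_pos: [462.0, 299.1, 177.2]
orientation: [-2.329, -2.108, -0.002]
ft_force: [-1.9, 0.4, 8.5]
width: 0.4
```

```bash
python3 -c "
from h import *
state(); im=grab('wrist','w6'); crop('w6',180,30,380,210,4,'w6c');"
```

```text
t 19.4 tcp [462.  299.1 177.2] crad [  1.2 -60.2 169.7] yaw(tool y) -0.0996 tilt [0.0007 0.0009] F [-1.9  0.4  8.5] w 0.4
```

View pics/w6c.png

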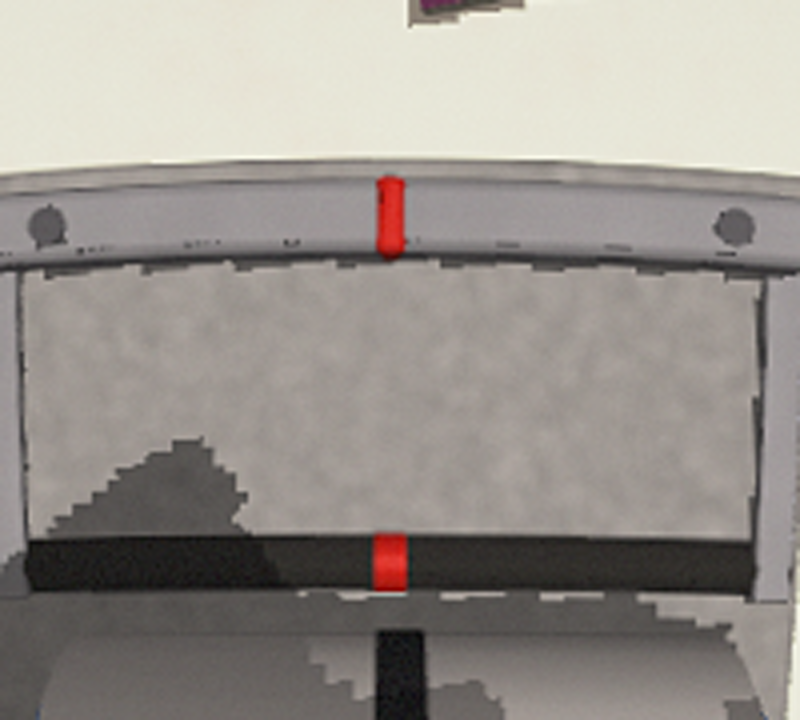

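```bash
python3 -c "
from h import *
im=load('w6')
C=lambda u,v,z: cr(wpt(im,180+u/4-.4,30+v/4-.4,z)).round(1)
print('y',pipey(im,255,187.1)); 
print('entry',C(390,563,11.5),'stop',C(391,250,25.5),'band front',[C(400.5,634,z) for z in(65,75,85)],'lower', [C(401,700,z) for z in (90,97)])
print('band edges',C(377,640,70),C(424,640,70))
"
```

```text
y [ 21.4 -70.5]
entry [ -0.1 -20.    4. ] stop [ 0.2 38.5 18. ] band front [array([  1.8, -22.6,  57.5]), array([  1.8, -20.5,  67.5]), array([  1.8, -18.3,  77.5])] lower [array([  1.8, -26.3,  82.5]), array([  1.8, -24.4,  89.5])]
band edges [ -1.7 -22.4  62.5] [  5.3 -22.4  62.5]
```

>>> send_rows(
  rows=[
    [0, 0, -0.003, 0, -1],
    [-0.01, 0, 0, 0, -1],
    [-0.014, 0, 0, 0, -1],
    [-0.005, 0, 0, 0, -1],
    [0, 0, 0.0025, 0, -1],
  ],
)

```text
t: 19.95
ee_pos: [458.9, 268.2, 177.0]
orientation: [-2.331, -2.106, 0.001]
ft_force: [-0.5, 0.0, 0.5]
width: 0.7
```

>>> send_rows(
  rows=[
    [0, 0, 0.0006, 0, -1],
    [0, 0, 0, 0, -1],
    [0, 0, 0.0004, 0, -1],
    [0, 0, 0, 0, -1],
  ],
)

```text
t: 20.35
ee_pos: [459.1, 269.7, 176.2]
orientation: [2.329, 2.108, 0.0]
ft_force: [-0.1, -0.9, 3.2]
width: 0.9
```

>>> send_rows(
  rows=[
    [0, 0, 0.0001, 0, -1],
    [0.003, 0, -0.0001, 0, -1],
    [0.005, 0, -0.0001, 0, -1],
    [0.005, 0, -0.0002, 0, -1],
    [0.005, 0, -0.0001, 0, -1],
  ],
)

```text
t: 20.85
ee_pos: [461.0, 288.0, 177.2]
orientation: [-2.33, -2.108, -0.001]
ft_force: [-3.3, -0.5, 9.4]
width: 0.6
```

>>> send_rows(
  rows=[
    [0.005, 0, 0, 0, -1],
    [0.005, 0, 0, 0, -1],
    [0.005, 0, 0, 0, -1],
    [0.005, 0, 0, 0, -1],
    [0.005, 0, 0, 0, -1],
  ],
)

```text
t: 21.35
ee_pos: [463.5, 313.1, 177.4]
orientation: [-2.329, -2.107, -0.002]
ft_force: [-2.8, 0.7, 9.8]
width: 0.2
```

>>> send_rows(
  rows=[
    [0.005, 0, 0, 0, -1],
    [0.004, 0, 0, 0, -1],
    [0.002, 0, 0, 0, -1],
    [0, 0, 0, 0, -1],
  ],
)

```text
t: 21.75
ee_pos: [464.6, 324.2, 177.4]
orientation: [-2.329, -2.108, -0.002]
ft_force: [-2.7, 0.5, 9.2]
width: 0.6
```

```bash
python3 -c "
from h import *
state(); im=grab('wrist','w7'); crop('w7',180,30,380,210,4,'w7c');"
```

```text
t 21.75 tcp [464.6 324.2 177.4] crad [  1.3 -35.  169.9] yaw(tool y) -0.0997 tilt [0.0009 0.0012] F [-2.7  0.5  9.2] w 0.6
```

View pics/w7c.png

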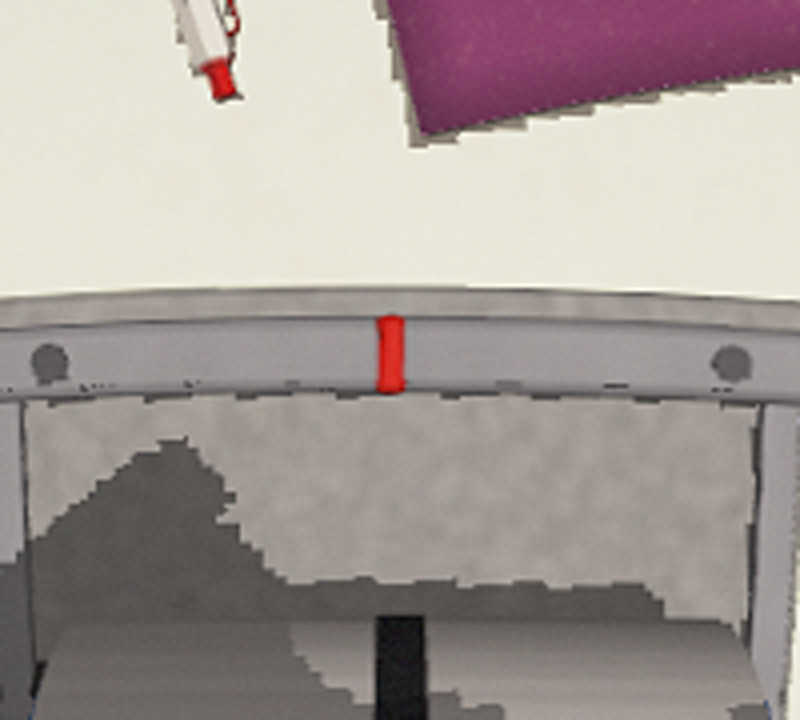

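```bash
python3 -c "
from h import *
im=load('w7')
C=lambda u,v,z: cr(wpt(im,180+u/4-.4,30+v/4-.4,z)).round(1)
print('y',pipey(im,255,183.9),'stop',C(391,391,25.5),'band front',C(400.5,634,75))
# plan climb table: pipe y, finger f, z rel to crown on flat
y0,f0,w=-44.7,-44.7-20,8.5
import math
H=lambda y: max(0,math.sqrt(max(0,51**2-(y+21)**2))-47)
def arc(y): # centre path length from y0
    ys=np.linspace(y0,y,400); hs=[H(a) for a in ys]; return np.sum(np.hypot(np.diff(ys),np.diff(hs)))
D=lambda o: 45-math.sqrt(45**2-max(0,abs(o)-w)**2)
for y in np.arange(y0,0.1,2):
    f=f0+(y-y0)+arc(y); o=f-y; print(round(y,1),'f',round(f,1),'o',round(o,1),'z',round(H(y)-D(o),2))
"
```

```text
y [ 48.7 -43.1] stop [ 0.2 38.5 18. ] band front [ 1.8  4.8 67.5]
-44.7 f -64.7 o -20.0 z -1.49
-42.7 f -60.7 o -18.0 z -1.01
-40.7 f -56.7 o -16.0 z -0.59
-38.7 f -52.5 o -13.8 z 0.51
-36.7 f -48.4 o -11.7 z 1.41
-34.7 f -44.3 o -9.6 z 2.11
-32.7 f -40.3 o -7.6 z 2.64
-30.7 f -36.2 o -5.5 z 3.07
-28.7 f -32.2 o -3.5 z 3.42
-26.7 f -28.2 o -1.5 z 3.68
-24.7 f -24.2 o 0.5 z 3.87
-22.7 f -20.2 o 2.5 z 3.97
-20.7 f -16.2 o 4.5 z 4.0
-18.7 f -12.2 o 6.5 z 3.95
-16.7 f -8.2 o 8.5 z 3.82
-14.7 f -4.2 o 10.5 z 3.56
-12.7 f -0.1 o 12.6 z 3.14
-10.7 f 3.9 o 14.6 z 2.53
-8.7 f 8.0 o 16.7 z 1.75
-6.7 f 12.0 o 18.7 z 0.78
-4.7 f 16.1 o 20.8 z -0.4
-2.7 f 20.3 o 23.0 z -1.78
-0.7 f 24.4 o 25.1 z -3.16
```

>>> send_rows(
  rows=[
    [0.002, 0, 0, 0, -1],
    [0.001, 0, 0, 0, -1],
    [0, 0, 0, 0, -1],
    [0, 0, -0.003, 0, -1],
    [-0.01, 0, 0, 0, -1],
  ],
)

```text
t: 22.3
ee_pos: [464.0, 316.9, 179.7]
orientation: [2.328, 2.109, 0.002]
ft_force: [0.6, -0.2, -0.0]
width: 0.5
```

>>> send_rows(
  rows=[
    [-0.015, 0, 0, 0, -1],
    [-0.007, 0, 0, 0, -1],
    [0, 0, 0.003, 0, -1],
    [0, 0, 0.0008, 0, -1],
    [0, 0, 0, 0, -1],
  ],
)

```text
t: 22.8
ee_pos: [461.6, 294.4, 175.5]
orientation: [-2.33, -2.107, 0.0]
ft_force: [0.4, 0.6, -0.1]
width: 0.5
```

```bash
cat > climb.py <<'E'
from h import *
import math,sys
def table(y0,o0,step=3.,w=8.5):
    H=lambda y: max(0,math.sqrt(max(0,51**2-(y+21)**2))-47)
    D=lambda o: 45-math.sqrt(45**2-max(0,abs(o)-w)**2)
    ys=np.linspace(y0,0,4000); hs=np.array([H(a) for a in ys])
    arc=np.r_[0,np.cumsum(np.hypot(np.diff(ys),np.diff(hs)))]
    f=y0+o0+(ys-y0)+arc; z=hs-np.array([D(a) for a in f-ys])
    zp=None
    for F in np.arange(f[0],f[-1],step):
        y=np.interp(F,f,ys);Z=np.interp(F,f,z)
        print('f %.1f y %.1f o %.1f z %.2f dz %s'%(F,y,F-y,Z,'' if zp is None else round(Z-zp,2))); zp=Z
E
python3 -c "
from climb import *
state(); table(-42.9,-21)"
```

```text
t 22.8 tcp [461.6 294.4 175.5] crad [  1.2 -64.9 168. ] yaw(tool y) -0.1003 tilt [-0.0002 -0.    ] F [ 0.4  0.6 -0.1] w 0.5
f -63.9 y -42.9 o -21.0 z -1.77 dz 
f -60.9 y -41.4 o -19.5 z -1.37 dz 0.41
f -57.9 y -39.9 o -18.0 z -0.65 dz 0.71
f -54.9 y -38.5 o -16.4 z 0.21 dz 0.86
f -51.9 y -37.0 o -14.9 z 0.96 dz 0.76
f -48.9 y -35.6 o -13.3 z 1.62 dz 0.65
f -45.9 y -34.1 o -11.8 z 2.17 dz 0.55
f -42.9 y -32.6 o -10.3 z 2.62 dz 0.46
f -39.9 y -31.1 o -8.8 z 2.98 dz 0.36
f -36.9 y -29.6 o -7.3 z 3.26 dz 0.28
f -33.9 y -28.2 o -5.7 z 3.50 dz 0.23
f -30.9 y -26.7 o -4.2 z 3.68 dz 0.19
f -27.9 y -25.2 o -2.7 z 3.83 dz 0.14
f -24.9 y -23.7 o -1.2 z 3.93 dz 0.1
f -21.9 y -22.2 o 0.3 z 3.99 dz 0.06
f -18.9 y -20.7 o 1.8 z 4.00 dz 0.01
f -15.9 y -19.2 o 3.3 z 3.97 dz -0.03
f -12.9 y -17.7 o 4.8 z 3.89 dz -0.08
f -9.9 y -16.2 o 6.3 z 3.77 dz -0.12
f -6.9 y -14.7 o 7.8 z 3.61 dz -0.16
f -3.9 y -13.2 o 9.3 z 3.39 dz -0.22
f -0.9 y -11.7 o 10.8 z 3.09 dz -0.31
f 2.1 y -10.2 o 12.3 z 2.68 dz -0.4
f 5.1 y -8.7 o 13.8 z 2.18 dz -0.5
f 8.1 y -7.3 o 15.4 z 1.59 dz -0.6
f 11.1 y -5.8 o 16.9 z 0.89 dz -0.7
f 14.1 y -4.3 o 18.4 z 0.09 dz -0.8
f 17.1 y -2.9 o 20.0 z -0.82 dz -0.91
f 20.1 y -1.4 o 21.5 z -1.83 dz -1.01
```

>>> send_rows(
  rows=[
    [0, 0, 0.0004, 0, -1],
    [0, 0, 0, 0, -1],
  ],
)

```text
t: 23.0
ee_pos: [461.6, 294.6, 175.3]
orientation: [2.329, 2.108, 0.0]
ft_force: [0.9, -0.2, 1.0]
width: 0.5
```

>>> send_rows(
  rows=[
    [0, 0, 0.0003, 0, -1],
    [0, 0, 0, 0, -1],
  ],
)

```text
t: 23.2
ee_pos: [461.5, 294.5, 175.1]
orientation: [2.329, 2.108, 0.0]
ft_force: [-0.7, -0.3, 1.7]
width: 0.4
```

>>> send_rows(
  rows=[
    [0, 0, 0.0003, 0, -1],
    [0, 0, 0, 0, -1],
  ],
)

```text
t: 23.4
ee_pos: [461.6, 294.4, 174.9]
orientation: [2.33, 2.108, 0.0]
ft_force: [0.2, 0.1, 3.4]
width: 0.4
```

>>> send_rows(
  rows=[
    [0, 0, 0.0003, 0, -1],
    [0, 0, 0, 0, -1],
  ],
)

```text
t: 23.6
ee_pos: [461.6, 294.4, 174.7]
orientation: [2.33, 2.108, 0.001]
ft_force: [-1.3, -0.8, 5.1]
width: 0.8
```

>>> send_rows(
  rows=[
    [0.002, 0, -0.0002, 0, -1],
    [0.002, 0, -0.0002, 0, -1],
  ],
)

```text
t: 23.8
ee_pos: [461.9, 297.9, 175.2]
orientation: [2.329, 2.108, -0.001]
ft_force: [-1.5, -5.2, 11.4]
width: 0.4
```

>>> send_rows(
  rows=[
    [0.002, 0, -0.0003, 0, -1],
  ],
)

```text
t: 23.9
ee_pos: [462.1, 299.8, 175.7]
orientation: [2.329, 2.108, -0.001]
ft_force: [-1.9, -6.3, 13.1]
width: 0.5
```

>>> send_rows(
  rows=[
    [0.002, 0, -0.0004, 0, -1],
  ],
)

```text
t: 24.0
ee_pos: [462.3, 301.8, 176.3]
orientation: [2.329, 2.107, -0.001]
ft_force: [-2.8, -6.0, 14.5]
width: 0.4
```

>>> send_rows(
  rows=[
    [0.002, 0, -0.0006, 0, -1],
  ],
)

```text
t: 24.1
ee_pos: [462.5, 303.8, 177.0]
orientation: [2.329, 2.107, -0.001]
ft_force: [-1.4, -4.8, 13.6]
width: 0.6
```

>>> send_rows(
  rows=[
    [0.002, 0, -0.0006, 0, -1],
  ],
)

```text
t: 24.2
ee_pos: [462.8, 305.9, 177.6]
orientation: [2.329, 2.107, -0.0]
ft_force: [-2.9, -4.3, 12.3]
width: 0.7
```

>>> send_rows(
  rows=[
    [0.002, 0, -0.0005, 0, -1],
  ],
)

```text
t: 24.3
ee_pos: [463.0, 308.0, 178.1]
orientation: [2.329, 2.107, -0.0]
ft_force: [-2.1, -4.3, 13.3]
width: 0.5
```

>>> send_rows(
  rows=[
    [0.002, 0, -0.0005, 0, -1],
    [0.002, 0, -0.0004, 0, -1],
  ],
)

```text
t: 24.5
ee_pos: [463.4, 312.1, 179.1]
orientation: [2.329, 2.107, 0.0]
ft_force: [-2.7, -2.9, 13.4]
width: 0.1
```

>>> send_rows(
  rows=[
    [0.002, 0, -0.0004, 0, -1],
    [0.002, 0, -0.0004, 0, -1],
  ],
)

```text
t: 24.7
ee_pos: [463.8, 316.3, 179.9]
orientation: [2.33, 2.108, 0.001]
ft_force: [-3.2, -3.0, 12.3]
width: -0.2
```

>>> send_rows(
  rows=[
    [0.002, 0, -0.0003, 0, -1],
    [0.002, 0, -0.0003, 0, -1],
  ],
)

```text
t: 24.9
ee_pos: [464.3, 320.4, 180.5]
orientation: [2.33, 2.108, 0.001]
ft_force: [-2.8, -1.7, 11.9]
width: 0.5
```

>>> send_rows(
  rows=[
    [0.002, 0, -0.0002, 0, -1],
    [0.002, 0, -0.0002, 0, -1],
  ],
)

```text
t: 25.1
ee_pos: [464.7, 324.5, 180.9]
orientation: [-2.33, -2.107, -0.001]
ft_force: [-2.1, -0.3, 11.7]
width: 0.7
```

>>> send_rows(
  rows=[
    [0.002, 0, -0.0002, 0, -1],
    [0.002, 0, -0.0001, 0, -1],
  ],
)

```text
t: 25.3
ee_pos: [465.1, 328.6, 181.2]
orientation: [-2.33, -2.107, -0.002]
ft_force: [-2.3, -0.2, 11.1]
width: 0.1
```

>>> send_rows(
  rows=[
    [0.002, 0, -0.0001, 0, -1],
    [0.002, 0, -0.0001, 0, -1],
  ],
)

```text
t: 25.5
ee_pos: [465.5, 332.6, 181.4]
orientation: [-2.33, -2.107, -0.002]
ft_force: [-2.4, -0.5, 10.2]
width: 0.3
```

>>> send_rows(
  rows=[
    [0.002, 0, -0.0001, 0, -1],
    [0.002, 0, -0.0001, 0, -1],
  ],
)

```text
t: 25.7
ee_pos: [465.9, 336.6, 181.4]
orientation: [-2.33, -2.107, -0.002]
ft_force: [-1.6, 0.2, 7.7]
width: 0.5
```

>>> send_rows(
  rows=[
    [0.002, 0, 0.0001, 0, -1],
    [0.002, 0, 0, 0, -1],
  ],
)

```text
t: 25.9
ee_pos: [466.3, 340.7, 181.3]
orientation: [-2.33, -2.107, -0.002]
ft_force: [-2.9, -0.2, 8.4]
width: 0.1
```

>>> send_rows(
  rows=[
    [0.002, 0, 0.0001, 0, -1],
    [0.002, 0, 0.0001, 0, -1],
  ],
)

```text
t: 26.1
ee_pos: [466.7, 344.7, 181.2]
orientation: [-2.33, -2.107, -0.002]
ft_force: [-2.2, 1.0, 9.4]
width: 0.2
```

>>> send_rows(
  rows=[
    [0.002, 0, 0.0001, 0, -1],
    [0.002, 0, 0.0001, 0, -1],
  ],
)

```text
t: 26.3
ee_pos: [467.1, 348.8, 181.0]
orientation: [-2.33, -2.107, -0.003]
ft_force: [-0.6, 1.1, 8.4]
width: 0.7
```

>>> send_rows(
  rows=[
    [0.002, 0, 0.0001, 0, -1],
    [0.002, 0, 0.0001, 0, -1],
  ],
)

```text
t: 26.5
ee_pos: [467.5, 352.7, 180.7]
orientation: [-2.33, -2.107, -0.002]
ft_force: [-1.9, 0.9, 7.8]
width: 0.4
```

>>> send_rows(
  rows=[
    [0.002, 0, 0.0001, 0, -1],
    [0.002, 0, 0.0002, 0, -1],
  ],
)

```text
t: 26.7
ee_pos: [467.9, 356.7, 180.3]
orientation: [-2.33, -2.107, -0.003]
ft_force: [-1.0, 1.0, 6.8]
width: 0.8
```

>>> send_rows(
  rows=[
    [0.002, 0, 0.0002, 0, -1],
    [0.002, 0, 0.0003, 0, -1],
  ],
)

```text
t: 26.9
ee_pos: [468.3, 360.8, 179.8]
orientation: [-2.33, -2.107, -0.003]
ft_force: [-1.5, 1.7, 6.4]
width: 0.5
```

>>> send_rows(
  rows=[
    [0.002, 0, 0.0003, 0, -1],
    [0.002, 0, 0.0003, 0, -1],
  ],
)

```text
t: 27.1
ee_pos: [468.8, 364.8, 179.1]
orientation: [-2.33, -2.107, -0.003]
ft_force: [-0.8, 2.1, 4.9]
width: 0.3
```

>>> send_rows(
  rows=[
    [0.002, 0, 0.0004, 0, -1],
    [0.002, 0, 0.0004, 0, -1],
  ],
)

```text
t: 27.3
ee_pos: [469.2, 368.8, 178.2]
orientation: [-2.33, -2.107, -0.003]
ft_force: [-1.7, 1.2, 4.7]
width: 0.3
```

>>> send_rows(
  rows=[
    [0.002, 0, 0.0005, 0, -1],
    [0.002, 0, 0.0006, 0, -1],
  ],
)

```text
t: 27.5
ee_pos: [469.6, 372.8, 177.1]
orientation: [-2.329, -2.107, -0.003]
ft_force: [-0.7, 2.3, 5.7]
width: 0.3
```

>>> send_rows(
  rows=[
    [0.002, 0, 0.0006, 0, -1],
    [0.002, 0, 0.0006, 0, -1],
  ],
)

```text
t: 27.7
ee_pos: [470.0, 376.6, 176.2]
orientation: [-2.33, -2.107, -0.002]
ft_force: [-1.7, 1.7, 11.4]
width: 0.5
```

>>> send_rows(
  rows=[
    [0.002, 0, 0.0006, 0, -1],
  ],
)

```text
t: 27.8
ee_pos: [470.2, 378.7, 175.9]
orientation: [-2.33, -2.107, -0.003]
ft_force: [-3.2, 1.5, 12.4]
width: 0.5
```

>>> send_rows(
  rows=[
    [0.001, 0, 0.0003, 0, -1],
    [0, 0, 0, 0, -1],
  ],
)

```text
t: 28.0
ee_pos: [470.3, 379.9, 175.8]
orientation: [-2.329, -2.107, -0.004]
ft_force: [-2.7, 1.6, 12.8]
width: 0.6
```

```bash
python3 -c "
from h import *
state(); im=grab('wrist','w8'); crop('w8',180,60,380,240,4,'w8c');im=grab('scene','s8');crop('s8',130,200,330,380,4,'s8c')"
```

```text
t 28.0 tcp [470.3 379.9 175.8] crad [  1.4  21.1 168.3] yaw(tool y) -0.1 tilt [0.0013 0.0019] F [-2.7  1.6 12.8] w 0.6
```

View pics/w8c.png

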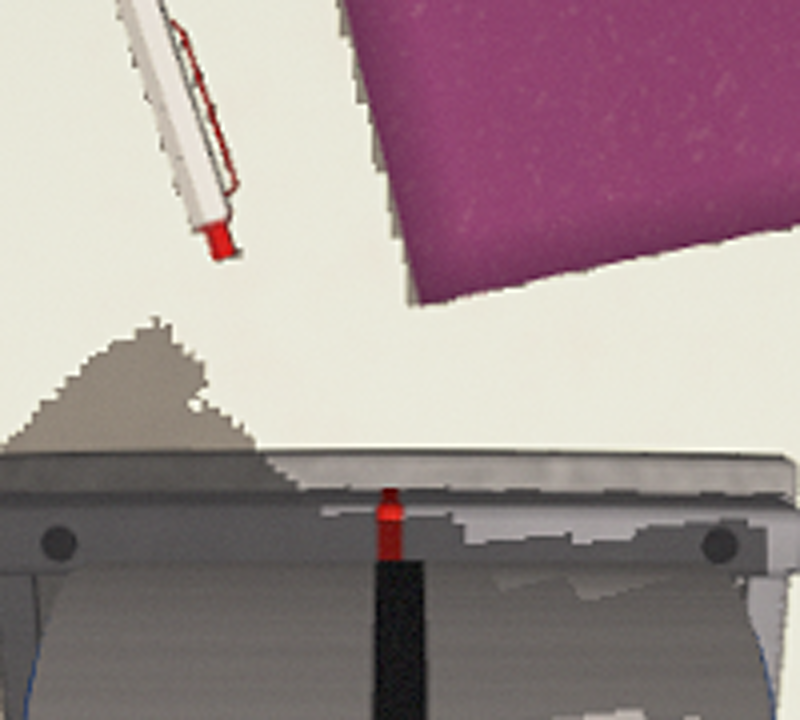

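View pics/s8c.png

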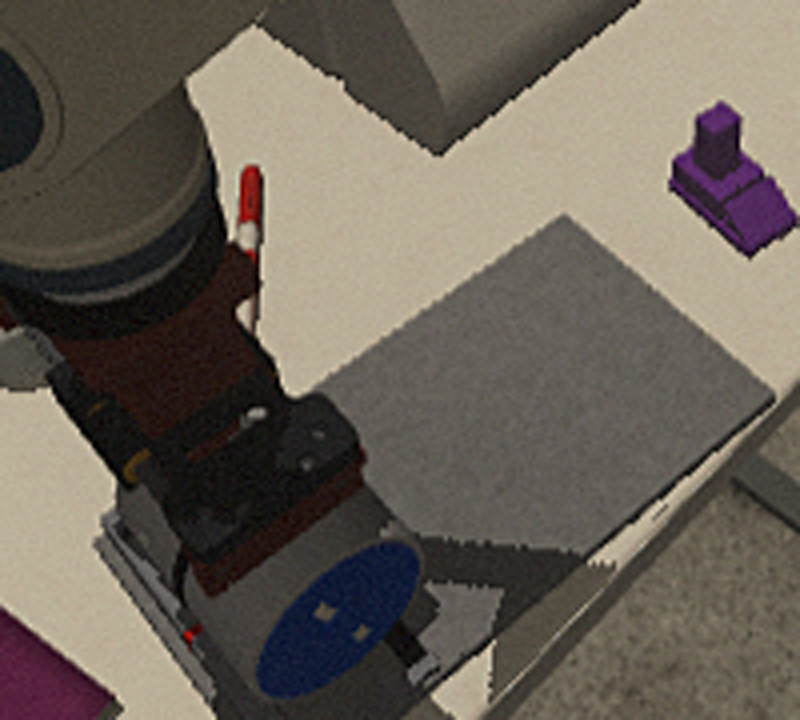

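The pipe looks home: the height matches flat ground, and the band is about 1.7 mm from the red mark. Lifting clear to check.

>>> send_rows(
  rows=[
    [0, 0, -0.0005, 0, -1],
    [0, 0, -0.001, 0, -1],
    [0, 0, -0.01, 0, -1],
    [-0.02, 0, -0.03, 0, -1],
    [-0.04, 0, -0.03, 0, -1],
  ],
)

```text
t: 28.6
ee_pos: [463.9, 319.9, 246.3]
orientation: [-2.327, -2.11, 0.001]
ft_force: [0.9, -0.0, 0.6]
width: 0.5
```

>>> send_rows(
  rows=[
    [-0.04, 0, -0.02, 0, -1],
    [-0.04, 0, -0.01, 0, -1],
    [-0.01, 0, 0, 0, -1],
    [0, 0, 0, 0, -1],
    [0, 0, 0, 0, -1],
  ],
)

```text
t: 29.1
ee_pos: [455.2, 230.2, 275.8]
orientation: [-2.33, -2.107, -0.0]
ft_force: [-0.6, -0.7, -0.3]
width: 0.2
```

```bash
python3 -c "
from h import *
state(); im=grab('wrist','w9'); crop('w9',200,20,360,160,5,'w9c')"
```

```text
t 29.1 tcp [455.2 230.2 275.8] crad [   1.3 -129.4  268.3] yaw(tool y) -0.1005 tilt [-0.0001  0.0003] F [-0.6 -0.7 -0.3] w 0.2
```

View pics/w9.png

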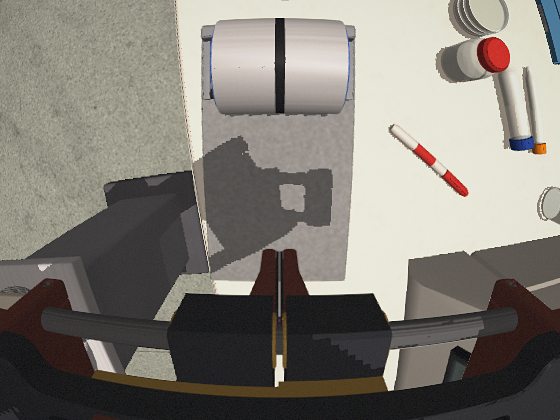

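View pics/w9c.png

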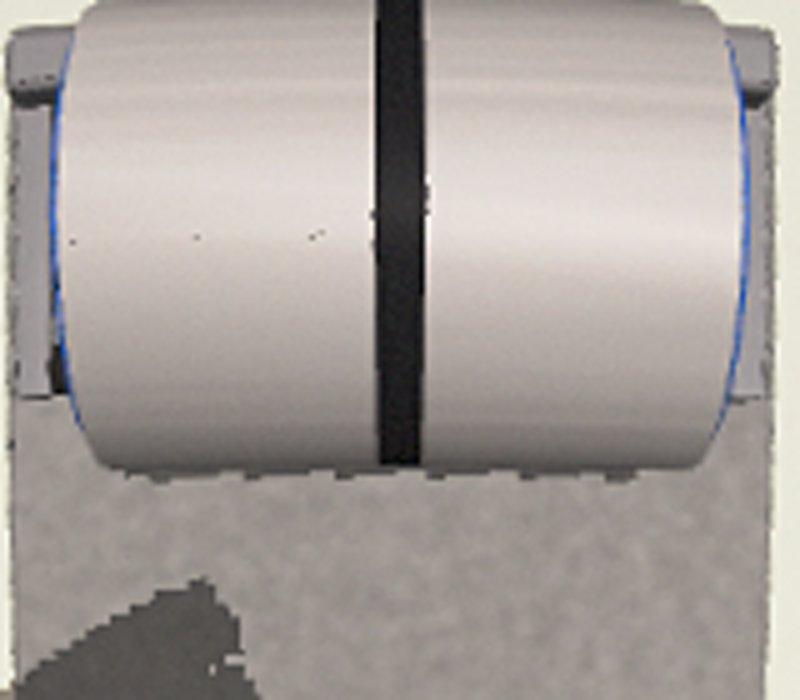

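>>> send_rows(
  rows=[
    [-0.03, 0, 0, 0, -1],
    [-0.045, 0, 0, 0, -1],
    [-0.045, 0, 0, 0, -1],
    [-0.045, 0, 0, 0, -1],
    [-0.045, 0, 0, 0, -1],
  ],
)

```text
t: 29.65
ee_pos: [434.2, 20.3, 275.5]
orientation: [-2.327, -2.11, 0.001]
ft_force: [0.6, -0.6, 0.4]
width: 0.2
```

>>> send_rows(
  rows=[
    [-0.045, 0, 0, 0, -1],
    [-0.04, 0, 0, 0, -1],
    [-0.02, 0, 0, 0, -1],
    [0, 0, 0, 0, -1],
    [0, 0, 0, 0, -1],
  ],
)

```text
t: 30.15
ee_pos: [424.0, -83.2, 275.5]
orientation: [-2.329, -2.107, 0.0]
ft_force: [-0.1, 0.2, 0.4]
width: 0.8
```

```bash
python3 -c "
from h import *
im=load('w9'); print('front/rear y',pipey(im,280,23-3),pipey(im,280,20+465/5))
state(); im=grab('top','t9'); crop('t9',125,195,275,300,5,'t9c');grab('scene','s9');crop('s9',130,230,300,400,4,'s9c')"
```

```text
front/rear y [92.9 -1.5] [  0.7 -89.4]
t 30.15 tcp [424.  -83.2 275.5] crad [   1.6 -444.4  268. ] yaw(tool y) -0.1003 tilt [-0.0007  0.0005] F [-0.1  0.2  0.4] w 0.8
```

View pics/t9c.png

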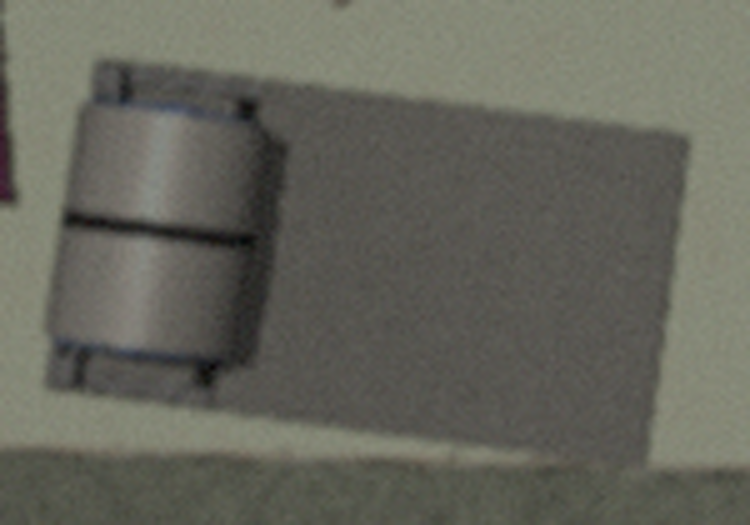

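View pics/s9c.png

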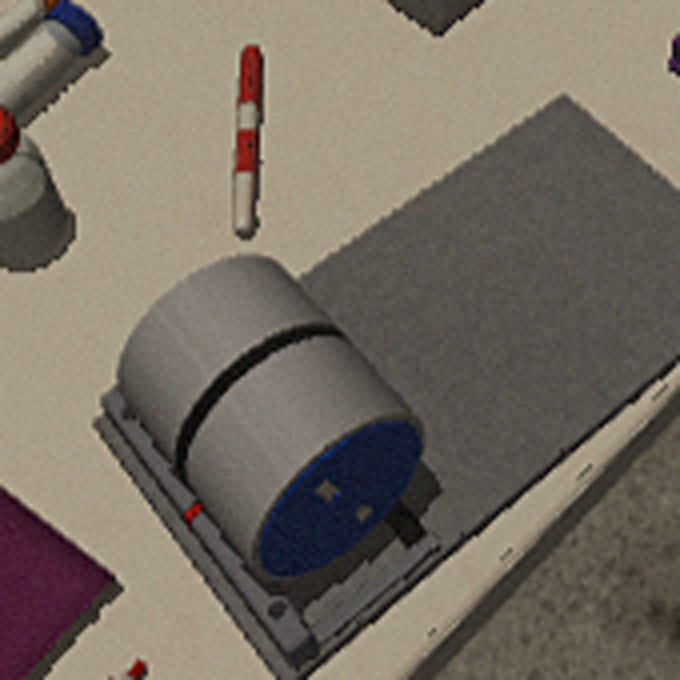

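View pics/s9.png

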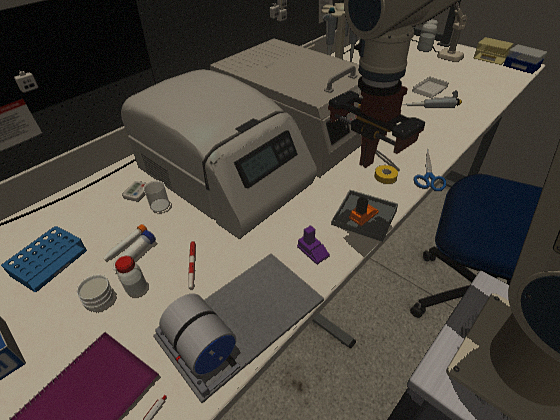

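```bash
python3 -c "
from h import *
im=load('t9');P=lambda u,v,z: cr(pt(im,125+u/5-.4,195+v/5-.4,z)).round(1)
print('band top',P(160,229,97.5),'ends L/R sides',[P(*c,52.5) for c in((68,218),(256,241))],'corners',[P(*c,52.5) for c in((82,105),(262,122),(50,342),(232,360))])
w=load('w9');W=lambda u,v,z: cr(wpt(w,200+u/5-.4,20+v/5-.4,z)).round(1)
print('wrist band',W(400,200,97.5),W(400,300,94),'ends at crown',W(52,190,97.5),W(750,190,97.5))
"; python3 -c "
from workcell import telemetry; print(telemetry.get_obs()['t'])"
```

```text
band top [  2.2 -10.7  90. ] ends L/R sides [array([ 1.5, 46.3, 45. ]), array([  2.1, -44.7,  45. ])] corners [array([55.8, 48. , 45. ]), array([ 58.7, -39.1,  45. ]), array([-57.7,  45.6,  45. ]), array([-55.1, -41.7,  45. ])]
wrist band [ 1.8 -2.1 90. ] [  1.8 -18.   86.5] ends at crown [-53.4   1.4  90. ] [57.3  1.5 90. ]
30.25
```

```bash
python3 -c "
from workcell import ctrl; print(ctrl.close_job())"
```

```text
the job is handed in; nothing more can be done
None
```

The pipe is parked in the cradle, the orange chock stands upright in the grey tray, and the job is handed in at about 30 s of the 72 s allowed.

**What I did:** I pinched the chock by its grip, drew it about 24 mm along +y, lifted it and released it on the tray floor. I then rolled the pipe with shut fingertips near its top: four strokes along the board, then one continuous stroke over the entry bar. The highest push I read from the force sensor was 14.5 N vertical (about 16 N in all). I only read it at the end of each move call.

**Last checks:**
- **Position along the board:** the pipe's centre measures between 1.5 mm short of the cradle's origin and 0.7 mm past it, depending on which edge I read. Both are about within its play between the bars.
- **Black band:** it sits about 1.8 mm to the +x side of the red marks. It had that offset from the start and I did not correct it.
- **Fingers and surroundings:** the fingers were clear and read zero force before hand-in. In the pictures the purple wedge and the bystanders looked unmoved.

No check failed. Position readings from the pictures disagreed with each other by 1 to 2 mm, about the stated calibration error.

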